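# Find the set slope on a fairing forming block with a pendulum angle gauge

## Task

Fetch the dial angle gauge from the small grey cabinet: pull its drawer out to the stop, leave it open, and lift the gauge out by the grip on top. Set the gauge's flat foot squarely on the crown of the plywood forming block, dial still facing the robot, and rock it over towards the block's long left shoulder until the swinging pointer comes to rest on the set tab at the dial's rim; press only lightly and leave the block and the other things where they are. Finish holding the gauge still there, foot bearing on the block, so that the spot can be marked.

Things in the scene. Friction and masses are not known exactly. Their poses are not given: they have to be found in the camera images.
- cabinet_drawer0 (a joint): the only drawer of a small grey cabinet (200 deep x 175 wide x 145 mm high) on the table; 0 shut, 0.134 m at its stop. Inside, two strips 11 mm high keep the gauge's foot, 62 mm behind the drawer's outer front face and 47 mm clear of the front wall inside; the drawer's walls end 101 mm above the foot's underside
- cabinet_drawer0_handle (a point): middle of the drawer's steel bar handle: an 11 mm thick round bar, 87 mm long along this frame's y, standing 35 mm off the drawer front, about 107 mm above the table and 38 mm below the cabinet's top. Axes: x into the cabinet, z up; the drawer comes out along -x with about 1 to 3 N
- gauge: pendulum angle gauge, about 0.3 kg, 26 thick x 90 long x 104 mm high: steel foot with flat underside, round grey case (72 across, 20 thick) with white dial, black grip on top. Origin: centre of the foot's underside; z up through the dial to the grip, y along the foot, the dial faces -x. It starts upright in the drawer, dial to the drawer's front
- gauge_grip (a point): centre of the gauge's grip, 93 mm above the foot's underside on the gauge's z axis: a block 26 mm thick (x, the way to pinch it) x 50 wide (y) x 22 mm high. Same axes as the gauge
- gauge_pointer (a joint): angle (rad) of the gauge's swinging pointer: a damped pendulum, round weight below, thin black needle up, pivot 46 mm above the foot's underside. 0 when the gauge is upright; it grows one for one as the gauge leans to its own +y (left, seen from the robot). After a disturbance it swings for about a second
- pointer_tip (a point): tip of the needle, 24 mm from the pivot; the frame's z points along the needle
- gauge_index (a joint): angle (rad) of the set tab: a black wedge, 7 mm wide, clamped at the dial's rim with its point towards the pivot, preset between about 8 and 22 degrees, right of the top as seen from the robot; it equals the pointer's angle when the needle points at the wedge. It is stiff and is not to be touched
- index_tip (a point): inner tip of the set tab, 24.5 mm from the pivot; the frame's z points from the pivot to the tab
- former: loose lopsided forming block of plywood layers, 84 mm deep (x), on a 100 x 140 x 12 mm board, 0.9 kg. Its top is a round crown of radius 120 mm about point former_axis, highest (72 mm above the table) over the origin, falling to +y (left, long shoulder) until 62 mm from the origin, where it slopes 31 degrees, and to -y until 39 mm. Origin on the table under the highest line
- former_axis (a point): centre of the crown's curvature, 48 mm below the table, on the former's own z axis; the crown's axis is this frame's x. A flat foot bears on the crown leaning left by angle a when it touches at 120*sin(a) mm to +y and 120*cos(a) mm up from here
- screwdriver: bystander: screwdriver with amber handle, 170 mm long, 26 mm high, lying loose on the table
- jar: bystander: small clear jar with a grey screw lid, 34 mm wide, 52 high, loose, behind the former

How it is judged:
By the outcome, as a careful person would: the job done as asked, in the order asked, and still so for the second after the job is handed in, while the arm keeps its last pose, push and grip.
It also fails if it takes over 54 s, if anything falls off the work surface, if the arm or the gripper's body presses on something with over 40 N, if the wrist force passes 120 N, or if a joint passes its speed limit or range.

## Robot

A 7-joint arm with a two-finger parallel gripper is mounted at the origin on a cart in front of the work surface, level with it; the furniture and walls round the work are solid. World frame = base frame: x ahead of the robot, y to its left, z up, the work surface at z = 0. Lengths are in m, angles in rad, forces in N, time in s.
With the tool pointing down it reaches from about 0.35 to 0.9 m from the base axis. Payload 19.9 kg.
Tool frame: the origin (TCP) lies on the centre line of the jaws, within the pads' length; the fingertips stand 8 mm ahead of it and the grasp point (between the pads) lies 11 mm behind it; z points along the fingers, x is the direction in which the jaws open and shut, and the axes are right-handed (so a half turn about z gives the same grasp; the last joint's range is limited). The gripper opens to 85 mm and grips with 20 to 120 N. Pads are 22 mm wide; open, the fingers measure 114 mm over their backs; the gripper's body (76 mm by 85 mm) begins 54 mm behind the grasp point. The pads swing forward as they close: fully open they stand 13 mm farther back than shut.
Start: joints at [-1.377, 0.417, -0.01, 1.614, 0.005, 1.111, -0.053], TCP at [0.145, 0.608, 0.239] pointing down, gripper open.
Joint ranges: [-2.81, 2.81], [-0.39, 2.02], [-1.27, 1.25], [0.06, 2.57], [-1.19, 4.33], [0.19, 2], [-2.82, 2.82]. Speed limits (rad/s): [1.89, 1.89, 2.39, 2.39, 3.01, 3.01, 3.01].

## Interface

Orientations are given as a rotation vector (axis times angle).
In Python, from bench import robot, capture, get_calibration, finish_job, models gives the robot as it stands.
- The arm moves only by the tool move_arm, never from a script. Its argument "rows" is a list of rows, each a list of 7 numbers: the shift along the world's x, y, z in units of 10 cm (1.0 is 10 cm), then the turn, a rotation vector about the world's x, y, z in units of 180 degrees (1.0 is 180 degrees), then the opening, from -1 (shut) to 1 (fully open). A call has 1 to 5 rows; each row is the pose to reach, as a shift and turn from the pose commanded when the call began, turning the shorter way round; what a row does not reach only later rows make up. A row lasts 1/10 s, in which the tool goes at most 50 mm and 8.59 degrees, less where a joint would pass 70% of its speed; a pose out of reach is approached as far as the arm can. A call with a number of a shift or a turn outside -1 to 1 is refused whole. A call with a gripper value outside its range is refused whole. The fingers move at their own pace and stop on an object; "squeeze" is the grip in N (left out, the last holds). Time passes only in rows, so rows that repeat a pose let the fingers close. It gives the time, the measured TCP pose, the force and the opening at its end, in the units of the state.
- robot.observe(): the state, without advancing time (a new reading comes with each control period).
- capture(name): name is "scene" or "side" or "wrist"; returns (picture, depth): 420x560x3 uint8, red, green, blue; 420x560 float32, m along the optical axis (not along the pixel's ray), 0 where there is no reading.
- get_calibration(name): a dict with "intrinsics" (3x3 intrinsics, pixels), "dist" ([k1, k2, p1, p2, k3] as OpenCV has them; the pictures are not rectified), "R" (3x3) and "t" (3): a world point X has camera coordinates R X + t. Camera axes: x right, y down, z forward; pixel columns grow to the right and rows downward; lengths in m; the calibration is good to about 2 mm. A picture is of the moment at which its call begins: read the wrist's pose just before it. get_calibration takes no time and is no camera call; for the wrist camera it gives the pose at the moment of the call.
- finish_job(): hands the job in, once; it reports no verdict.
Trained networks look in the newest picture that a camera, given by its name, has taken for a name from the list of things; names that differ only in an ending like _2 or _b are one class to them, and where a whole thing is asked for, a point or a joint stands for the part that bears it (a point fixed in the world has none). Each returns a list of dicts, best first, with "conf" (0 to 1); they miss things now and then, are a little off and sometimes report something else, mostly with a low value. They report only what shows in the picture. A call takes as long as a camera call.
- models.spot_in(target, camera): "point" ([column, row] in pixels, amid what is visible of it).
- models.outline_of(target, camera): "region" (420x560 bool, what is visible of it) and "point" ([column, row] in pixels, amid what is visible of it).
- models.mark_of(target, camera): "point" ([column, row] in pixels: a listed point, or the origin of a listed thing).
The state is a dict: "clock": time; "qpos": joint angles; "dq": joint speeds; "joint_torque": joint torques, N m; "eef_pos": TCP position; "ee_rot": TCP orientation; "ft_force": force on the tool from outside, world axes, zero at the start; "ft_torque": the same for the moment, N m; "grip_width": finger opening in m.
Only numpy, scipy, OpenCV 4.12 (cv2) and the standard library are available. Lean on these libraries where they do the work, as an engineer would, in place of code of your own. Each camera call takes 0.05 s, during which the arm holds its last target.

## Working session

There is one attempt and no reset: what is moved stays moved. The work goes in short steps, Python scripts to look and compute and a tool call to move; the robot and the scene stay as the last step left them, time stands still between calls to the robot, and variables do not carry over. Pictures are saved under pics/ and viewed, and the job is handed in when it is done.

Besides the shell and the picture viewer there is one more tool, called after "Call:" as name(argument=value, ...) on one line, values as JSON. move_arm: Moves the arm, as the interface text tells. Shifts and turns lie within -1 to 1; 1 stands for 10 cm of shift or 180 degrees of turn. Its arguments: {"type":"object","properties":{"rows":{"type":"array","items":{"type":"array","items":{"type":"number"}}},"squeeze":{"type":"number"}},"required":["rows"]}

```bash
mkdir -p pics; ls
cat > h.py <<'E'
from bench import robot, capture, get_calibration, finish_job, models
import numpy as np, cv2
from scipy.spatial.transform import Rotation as Rn
def shot(cam,name):
    im,d=capture(cam); cv2.imwrite(f'pics/{name}.png',im[:,:,::-1]); np.save(f'pics/{name}.npy',d); return im,d
def ray(cam,p,c=None):
    c=c or get_calibration(cam); K=np.array(c['intrinsics']);D=np.array(c['dist'])
    u=cv2.undistortPoints(np.array([[p]],float),K,D)[0,0]
    R=np.array(c['R']);t=np.array(c['t'])
    return -R.T@t, R.T@np.array([u[0],u[1],1])
def atz(cam,p,z,c=None):
    o,d=ray(cam,p,c); return o+d*(z-o[2])/d[2]
def atd(cam,p,dep,c=None):
    o,d=ray(cam,p,c); return o+d*dep
def tri(obs):
    A=np.zeros((3,3));b=np.zeros(3)
    for o,d in obs:
        d=d/np.linalg.norm(d);P=np.eye(3)-np.outer(d,d);A+=P;b+=P@o
    X=np.linalg.solve(A,b); 
    return X,[np.linalg.norm(np.cross(X-o,d/np.linalg.norm(d))) for o,d in obs]
def proj(cam,X,c=None):
    c=c or get_calibration(cam)
    R=np.array(c['R']);t=np.array(c['t'])
    return cv2.projectPoints(np.array(X,float).reshape(-1,1,3),cv2.Rodrigues(R)[0],t,np.array(c['intrinsics']),np.array(c['dist']))[0][:,0]
def cloud(cam,dep,c=None):
    c=c or get_calibration(cam);K=np.array(c['intrinsics']);D=np.array(c['dist'])
    h,w=dep.shape;uu,vv=np.meshgrid(np.arange(w),np.arange(h))
    u=cv2.undistortPoints(np.stack([uu,vv],-1).reshape(-1,1,2).astype(float),K,D)[:,0]
    P=np.c_[u,np.ones(len(u))]*dep.reshape(-1,1)
    X=(P-np.array(c['t']))@np.array(c['R'])
    return X.reshape(h,w,3)
E
python3 - <<'E'
from h import *
np.set_printoptions(precision=4,suppress=True)
print(robot.observe())
for c in ['scene','side','wrist']:
    shot(c,c+'0'); k=get_calibration(c); print(c,np.array(k['intrinsics']),-np.array(k['R']).T@k['t'],np.array(k['R'])[2])
E
```

```text
pics
{'clock': 0.0, 'qpos': array([-1.3775,  0.418 , -0.0103,  1.6142,  0.0047,  1.1107, -0.053 ]), 'dq': array([ 0.0015, -0.0006, -0.0029, -0.0013,  0.0008,  0.    , -0.0009]), 'joint_torque': array([ -0.0007, -86.4476,   0.6788, -43.4898,   0.0192,   0.0075,
        -0.    ]), 'eef_pos': array([0.1453, 0.6075, 0.2386]), 'ee_rot': array([ 2.4656,  1.9454, -0.0015]), 'ft_force': array([ 0.4192, -0.4222,  0.1418]), 'ft_torque': array([-0.0393,  0.0043, -0.0005]), 'grip_width': 0.08501034561210577}
scene [[452.6702   0.     275.3317]
 [  0.     452.6702 203.0748]
 [  0.       0.       1.    ]] [ 0.2709 -0.3861  0.64  ] [ 0.333   0.6724 -0.661 ]
side [[428.3718   0.     279.2499]
 [  0.     428.3718 207.5707]
 [  0.       0.       1.    ]] [0.8388 0.6672 0.7499] [-0.3323 -0.5489 -0.767 ]
wrist [[316.9882   0.     270.2292]
 [  0.     316.9882 206.2543]
 [  0.       0.       1.    ]] [0.0699 0.6264 0.373 ] [ 0.2907 -0.0712 -0.9542]
```

View pics/scene0.png

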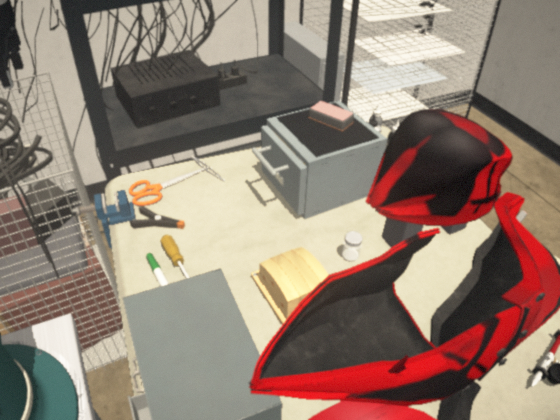

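View pics/side0.png

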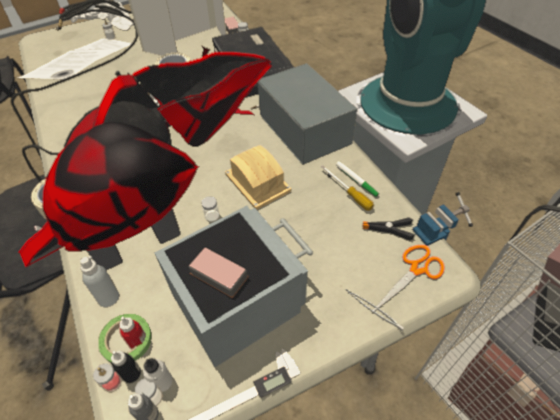

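View pics/wrist0.png

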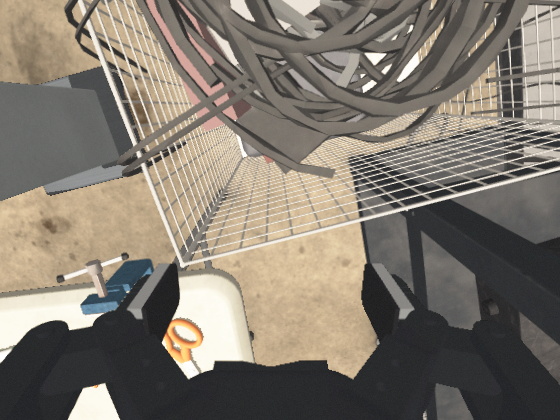

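Run:
```python
from h import *
np.set_printoptions(precision=4,suppress=True)
C={}
for c in ['scene','side']:
    d=np.load(f'pics/{c}0.npy');C[c]=cloud(c,d)
def at(c,p):
    u,v=int(round(p[0])),int(round(p[1])); return C[c][v,u]
for t in ['cabinet_drawer0_handle','former','former_axis','gauge','jar','screwdriver']:
    obs=[]
    for c in ['scene','side']:
        r=models.mark_of(t,c)[:2]
        for q in r: print(t,c,q['conf'],q['point'],at(c,q['point']))
        if r: obs.append(ray(c,r[0]['point']))
    if len(obs)==2: print('  tri',*tri(obs))
for t in ['former','cabinet_drawer0','jar','screwdriver']:
  for c in ['scene','side']:
    r=models.outline_of(t,c)[:1]
    if r:
        m=r[0]['region'];X=C[c][m];X=X[np.abs(X).sum(1)>0]; print(t,c,r[0]['conf'],m.sum(),np.percentile(X,[1,50,99],axis=0).tolist())
        np.save(f'pics/m_{t}_{c}.npy',m)
# cabinet top in side view
for c in C:
    X=C[c].reshape(-1,3); s=(X[:,2]>.135)&(X[:,2]<.155)&(X[:,0]>.2)&(X[:,0]<1)&(np.abs(X[:,1])<.6)
    P=X[s]; print(c,s.sum(),P.min(0),P.max(0)); 
    if s.sum()>20:print(cv2.minAreaRect(P[:,:2].astype(np.float32)))
```

```text
cabinet_drawer0_handle scene 0.77 [261.3, 161.4] [0.5675 0.2802 0.1087]
former scene 0.76 [295.5, 296.2] [ 0.494  -0.014   0.0659]
former side 0.93 [254.3, 178.3] [0.5424 0.0722 0.0622]
  tri [0.5172 0.0248 0.0055] [np.float64(0.000795363730396874), np.float64(0.0007953637303969057)]
jar scene 0.62 [349.5, 257.4] [0.6481 0.0578 0.0112]
jar side 0.53 [214.5, 216.0] [0.6552 0.0865 0.0182]
  tri [ 0.6517  0.0684 -0.0027] [np.float64(0.0033933962808484425), np.float64(0.0033933962808481207)]
screwdriver scene 0.59 [185.7, 272.3] [0.3601 0.1502 0.0134]
screwdriver side 0.77 [343.7, 186.6] [ 0.3497  0.1588 -0.0019]
  tri [0.3575 0.1603 0.0041] [np.float64(0.003961432229808494), np.float64(0.003961432229808557)]
former scene 0.77 3297 [[0.4660151040758085, -0.01655443669143495, 0.0005717219037827653], [0.4951368701405856, 0.026296191719357043, 0.06659252398549707], [0.5592757674694284, 0.09863760758290362, 0.07378302101546713]]
former side 0.7 2514 [[0.46947485231238173, -0.020171626005776933, 0.0034989164650853807], [0.5276889598576191, 0.06407000156456152, 0.05519712445076254], [0.5677603
[... 1004 characters left out ...]
414666985476755], [0.35242781179887905, 0.20444658667968466, 0.020918702211006276], [0.36424565708225654, 0.26906034515668936, 0.02767021941281052]]
screwdriver side 0.68 286 [[0.34166207285214983, 0.11277227253694352, 0.004766620514025236], [0.3553440834181937, 0.21834694136889593, 0.021628993911386278], [0.363020051944171, 0.2508320060918206, 0.027616267963681745]]
scene 9684 [ 0.3716 -0.2657  0.135 ] [0.9377 0.3783 0.155 ]
((0.7150267362594604, 0.030334919691085815), (0.6983530521392822, 0.4587115943431854), 64.62361145019531)
side 11720 [ 0.28   -0.5984  0.135 ] [0.9482 0.3777 0.155 ]
((0.6202508211135864, -0.14815568923950195), (1.1042603254318237, 0.4672417640686035), 63.4703254699707)
```

```bash
python3 - <<'E'
from h import *
np.set_printoptions(precision=4,suppress=True)
for c in ['scene','side']:
    d=np.load(f'pics/{c}0.npy');X=cloud(c,d).reshape(-1,3)
    s=(X[:,2]>.138)&(X[:,2]<.152)&(X[:,0]>.57)&(X[:,0]<.85)&(X[:,1]>.15)&(X[:,1]<.4)
    P=X[s]; print(c,'top',s.sum(),np.median(P[:,2]),cv2.minAreaRect(P[:,:2].astype(np.float32)))
    # handle: points off front
    s=(X[:,2]>.095)&(X[:,2]<.12)&(X[:,0]>.54)&(X[:,0]<.595)&(X[:,1]>.2)&(X[:,1]<.35)
    P=X[s]; print('handle',s.sum(),P.mean(0),P.min(0),P.max(0)); print(cv2.minAreaRect(P[:,:2].astype(np.float32)), cv2.fitLine(P[:,:2].astype(np.float32),cv2.DIST_HUBER,0,.001,.001).ravel())
    # front
    s=(X[:,2]>.03)&(X[:,2]<.13)&(X[:,0]>.58)&(X[:,0]<.64)&(X[:,1]>.2)&(X[:,1]<.36)
    P=X[s]; print('front',s.sum(), cv2.fitLine(P[:,:2].astype(np.float32),cv2.DIST_HUBER,0,.001,.001).ravel())
    # former board
    s=(X[:,2]>.006)&(X[:,2]<.018)&(X[:,0]>.42)&(X[:,0]<.6)&(X[:,1]>-.06)&(X[:,1]<.14)
    P=X[s];print('board',s.sum(),cv2.minAreaRect(P[:,:2].astype(np.float32)))
    s=(X[:,2]>.03)&(X[:,2]<.08)&(X[:,0]>.42)&(X[:,0]<.6)&(X[:,1]>-.06)&(X[:,1]<.14)
    P=X[s];print('block',s.sum(),cv2.minAreaRect(P[:,:2].astype(np.float32)),P[:,2].max())
    # tall obstacles near
    s=(X[:,2]>.03)&(X[:,2]<.6)&(X[:,0]>.15)&(X[:,0]<.5)&(X[:,1]>-.3)&(X[:,1]<.3)
    P=X[s];print('near',s.sum(),P.min(0),P.max(0))
c='side';d=np.load(f'pics/{c}0.npy');X=cloud(c,d)
for p in [(260,90),(318,75),(352,115),(308,158),(310,110),(295,160),(352,145)]: print(p,X[p[1],p[0]])
E
python3 - <<'E'
import cv2
a=cv2.imread('pics/side0.png')[180:360,140:340];b=cv2.imread('pics/scene0.png')[80:330,220:420]
a=cv2.resize(a,None,fx=2,fy=2);b=cv2.resize(b,None,fx=1.9,fy=1.9);
import numpy as np
h=max(a.shape[0],b.shape[0]);f=lambda x:np.pad(x,((0,h-x.shape[0]),(0,0),(0,0)))
cv2.imwrite('pics/crop0.png',np.hstack([f(a),f(b)]))
E
```

```text
scene top 3644 0.14705468596120702 ((0.7158774137496948, 0.285616934299469), (0.1884608119726181, 0.18046601116657257), 1.9807405471801758)
handle 252 [0.5748 0.2753 0.1092] [0.5658 0.2304 0.1014] [0.5947 0.3245 0.1135]
((0.5801740288734436, 0.27743464708328247), (0.09409893304109573, 0.028849847614765167), 89.83393096923828) [ 0.0471 -0.9989  0.5734  0.263 ]
front 1383 [ 0.035  -0.9994  0.6084  0.2668]
board 418 ((0.4722449779510498, 0.04330676794052124), (0.12094394117593765, 0.01714996248483658), 88.21292877197266)
block 2666 ((0.5180268287658691, 0.03595079481601715), (0.08517196029424667, 0.1033734381198883), 2.7055270671844482) 0.0746318083025897
near 28577 [ 0.2116 -0.251   0.03  ] [0.5    0.0854 0.2244]
side top 8578 0.14676540779972344 ((0.7135125994682312, 0.2862764298915863), (0.1858333945274353, 0.1775899976491928), 1.8735911846160889)
handle 350 [0.5755 0.2862 0.1104] [0.5647 0.2345 0.1039] [0.5949 0.3307 0.1148]
((0.5808523297309875, 0.2828671336174011), (0.030131159350275993, 0.09629429131746292), 1.4904879331588745) [ 0.0267 -0.9996  0.5747  0.2758]
front 91 [ 0.0487 -0.9988  0.5896  0.2832]
board 613 ((0.5169505476951599, 0.03812011331319809), (0.10005120187997818, 0.14062617719173431), 2.701765775680542)
block 1668 ((0.5165588855743408, 0.03689965605735779), (0.0851425901055336, 0.10555608570575714), 2.606703042984009) 0.073823792104074
near 9009 [ 0.2092 -0.2996  0.0301] [0.5    0.0885 0.2233]
(260, 90) [ 0.3842 -0.1675  0.0929]
(318, 75) [ 0.2453 -0.1057  0.1215]
(352, 115) [0.2597 0.0556 0.1048]
(308, 158) [0.3796 0.05   0.0214]
(310, 110) [ 0.3419 -0.0025  0.1166]
(295, 160) [0.3984 0.0211 0.0012]
(352, 145) [0.243  0.054  0.0003]
```

View pics/crop0.png

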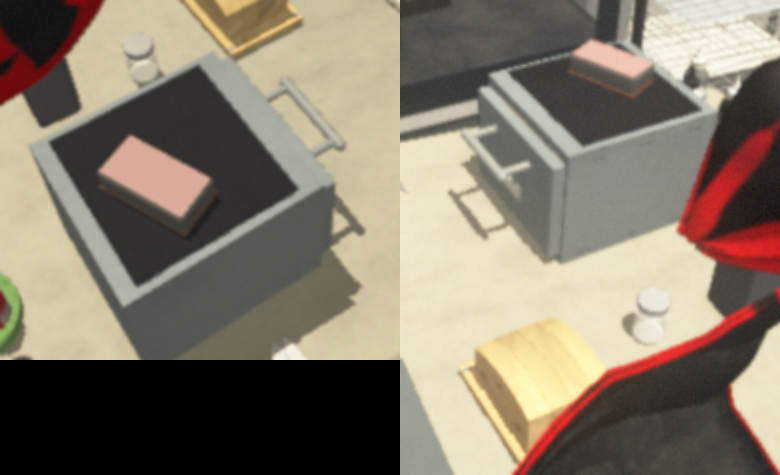

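Run:
```python
from h import *
np.set_printoptions(precision=4,suppress=True)
s=robot.observe();print(s['clock']);R=Rn.from_rotvec(s['ee_rot']).as_matrix();print(R)
c=get_calibration('wrist');o=-np.array(c['R']).T@c['t'];print('cam in tool',R.T@(o-s['eef_pos']),'look',R.T@np.array(c['R'])[2])
```

```text
1.15
[[ 0.2327  0.9726  0.    ]
 [ 0.9726 -0.2327 -0.0001]
 [-0.0001  0.0001 -1.    ]]
cam in tool [ 0.0006 -0.0777 -0.1342] look [-0.0007  0.2992  0.9542]
```

Call:
move_arm(rows=[[0.3,-0.22,0,0,0,-0.04,-0.4],[0.6,-0.45,0,0,0,-0.07,-0.4],[0.9,-0.7,0,0,0,-0.1,-0.4],[0.9,-0.7,0,0,0,-0.1,-0.4]])

```text
clock: 1.55
eef_pos: [0.2402, 0.5347, 0.2396]
ee_rot: [2.747, 1.522, 0.002]
ft_force: [0.0, 0.3, 0.9]
grip_width: 0.0286
```

Call:
move_arm(rows=[[0.4,-0.3,0,0,0,-0.04,-0.4],[0.7,-0.5,0,0,0,-0.07,-0.4],[1.0,-0.75,0,0,0,-0.1,-0.4],[1.0,-0.75,0,0,0,-0.1,-0.4]])

```text
clock: 1.95
eef_pos: [0.3396, 0.4595, 0.2395]
ee_rot: [2.951, 1.074, 0.002]
ft_force: [-0.9, 0.6, 0.8]
grip_width: 0.0254
```

Call:
move_arm(rows=[[0.4,-0.3,0,0,0,-0.04,-0.4],[0.7,-0.5,0,0,0,-0.07,-0.4],[1.0,-0.75,0,0,0,-0.1,-0.4],[1.0,-0.75,0,0,0,-0.1,-0.4]])

```text
clock: 2.35
eef_pos: [0.439, 0.3843, 0.2394]
ee_rot: [3.082, 0.601, 0.002]
ft_force: [-0.8, -0.3, 0.1]
grip_width: 0.0256
```

Call:
move_arm(rows=[[0.4,-0.3,0,0,0,-0.04,-0.4],[0.7,-0.5,0,0,0,-0.07,-0.4],[1.0,-0.75,0,0,0,-0.114,-0.4],[1.0,-0.75,0,0,0,-0.114,-0.4]])

```text
clock: 2.75
eef_pos: [0.5386, 0.3092, 0.2392]
ee_rot: [3.139, 0.041, 0.002]
ft_force: [-0.7, -0.5, 0.5]
grip_width: 0.0259
```

Run:
```python
from h import *
np.set_printoptions(precision=4,suppress=True)
c=get_calibration('wrist');im,d=shot('wrist','w1')
X=cloud('wrist',d,c).reshape(-1,3)
s=(X[:,2]>.098)&(X[:,2]<.12)&(X[:,0]>.54)&(X[:,0]<.59)&(X[:,1]>.2)&(X[:,1]<.36)
P=X[s];print(s.sum(),P.mean(0),cv2.minAreaRect(P[:,:2].astype(np.float32)),cv2.fitLine(P[:,:2].astype(np.float32),cv2.DIST_HUBER,0,.001,.001).ravel())
b=[]
r=models.mark_of('cabinet_drawer0_handle','wrist');print(r)
if r:
    sc=ray('scene',[261.3,161.4]); print(tri([sc,ray('wrist',r[0]['point'],c)]))
    # bar center via slices
Q=P
for y in np.arange(.24,.33,.01):
    k=np.abs(Q[:,1]-y)<.005; 
    if k.sum(): print(y,k.sum(),Q[k,0].min(),Q[k,0].max(),Q[k,2].max())
```

```text
1088 [0.5722 0.3014 0.1108] ((0.5769553184509277, 0.29053255915641785), (0.08187880367040634, 0.02530399151146412), 89.6723861694336) [ 0.008  -1.      0.5711  0.305 ]
[{'point': [307.4, 228.3], 'conf': 0.82}]
(array([0.5707, 0.2825, 0.1057]), [np.float64(0.0014070244169462444), np.float64(0.0014070244169461321)])
0.25 1 0.589373009663039 0.589373009663039 0.10776781731168898
0.26 32 0.5668638807974865 0.5773915473983409 0.11303743015190124
0.27 122 0.566349523953213 0.5768443593085264 0.11348535588095078
0.28 129 0.5658472123562263 0.5769782111614074 0.11362374192911476
0.29000000000000004 133 0.5656491530886459 0.5764619278899209 0.11374159590981232
0.30000000000000004 129 0.5655742154836982 0.5758666047059213 0.11355883067324023
0.31000000000000005 142 0.5650236535667661 0.5760490771689677 0.11368949169911358
0.32000000000000006 306 0.5645446259428774 0.5897987425638017 0.11356975007111796
0.33000000000000007 94 0.5645064381981422 0.5746314825473446 0.11295235433090427
```

View pics/w1.png

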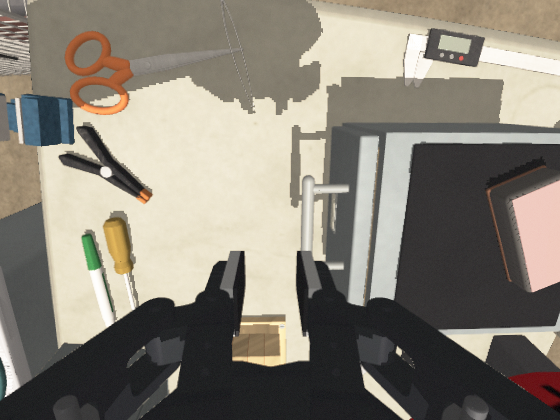

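Call:
move_arm(rows=[[0.33,-0.27,0,0,0,0.002,-0.39],[0.33,-0.27,-0.4,0,0,0.002,-0.39],[0.33,-0.27,-0.8,0,0,0.002,-0.39],[0.33,-0.27,-0.8,0,0,0.002,-0.39]])

```text
clock: 3.25
eef_pos: [0.565, 0.2864, 0.1547]
ee_rot: [3.138, 0.071, -0.011]
ft_force: [-1.6, 0.2, 0.4]
grip_width: 0.0263
```

Call:
move_arm(rows=[[0,0,0,0,0,0,-0.39],[0,0,0,0,0,0,-0.39]])

```text
clock: 3.45
eef_pos: [0.5689, 0.287, 0.1616]
ee_rot: [-3.139, -0.068, -0.003]
ft_force: [1.1, 0.4, 0.0]
grip_width: 0.0262
```

Call:
move_arm(rows=[[0.03,-0.04,-0.2,0,0,0,-0.39],[0.03,-0.04,-0.4,0,0,0,-0.39],[0.03,-0.04,-0.53,0,0,0,-0.39],[0.03,-0.04,-0.53,0,0,0,-0.39]])

```text
clock: 3.85
eef_pos: [0.571, 0.2822, 0.106]
ee_rot: [3.141, 0.066, -0.001]
ft_force: [-0.3, -0.3, 0.9]
grip_width: 0.0263
```

Call:
move_arm(rows=[[0,0,0,0,0,0,-1],[0,0,0,0,0,0,-1],[0,0,0,0,0,0,-1]], squeeze=30)

```text
clock: 4.15
eef_pos: [0.572, 0.2823, 0.1075]
ee_rot: [-3.14, -0.065, -0.002]
ft_force: [-1.1, -0.3, 6.8]
grip_width: 0.0096
```

Call:
move_arm(rows=[[-0.2,-0.007,0,0,0,0,-1],[-0.4,-0.014,0,0,0,0,-1],[-0.6,-0.021,0,0,0,0,-1],[-0.8,-0.028,0,0,0,0,-1],[-1.0,-0.035,0,0,0,0,-1]])

```text
clock: 4.65
eef_pos: [0.4717, 0.2789, 0.1075]
ee_rot: [-3.139, -0.065, -0.004]
ft_force: [2.8, 1.1, 6.2]
grip_width: 0.0096
```

Call:
move_arm(rows=[[-0.15,-0.005,0,0,0,0,-1],[-0.25,-0.009,0,0,0,0,-1],[-0.32,-0.011,0,0,0,0,-1],[-0.35,-0.012,0,0,0,0,-1],[-0.35,-0.012,0,0,0,0,-1]])

```text
clock: 5.15
eef_pos: [0.4386, 0.2777, 0.1076]
ee_rot: [-3.139, -0.065, -0.008]
ft_force: [11.7, 1.9, -3.7]
grip_width: 0.0093
```

Call:
move_arm(rows=[[0,0,0,0,0,0,-0.4],[0,0,0,0,0,0,-0.4],[0,0,0.4,0,0,0,-0.4],[0,0,0.8,0,0,0,-0.4],[0,0,1.0,0,0,0,-0.4]])

```text
clock: 5.65
eef_pos: [0.4371, 0.2774, 0.2093]
ee_rot: [-3.139, -0.065, -0.003]
ft_force: [0.5, 0.6, -1.4]
grip_width: 0.0256
```

Run:
```python
from h import *
np.set_printoptions(precision=4,suppress=True)
c=get_calibration('wrist');im,d=shot('wrist','w2')
shot('scene','s2');shot('side','d2')
for n in ['wrist','scene','side']:
    for t in ['gauge','gauge_grip','index_tip','pointer_tip']:
        print(n,t,models.mark_of(t,n)[:2])
```

```text
wrist gauge [{'point': [366.8, 186.2], 'conf': 0.56}]
wrist gauge_grip [{'point': [404.7, 213.0], 'conf': 0.71}]
wrist index_tip [{'point': [377.2, 208.4], 'conf': 0.49}]
wrist pointer_tip [{'point': [385.7, 206.8], 'conf': 0.67}]
scene gauge []
scene gauge_grip [{'point': [252.2, 164.2], 'conf': 0.92}]
scene index_tip []
scene pointer_tip []
side gauge []
side gauge_grip [{'point': [303.9, 227.9], 'conf': 0.9}]
side index_tip [{'point': [348.9, 208.2], 'conf': 0.61}]
side pointer_tip []
```

View pics/w2.png

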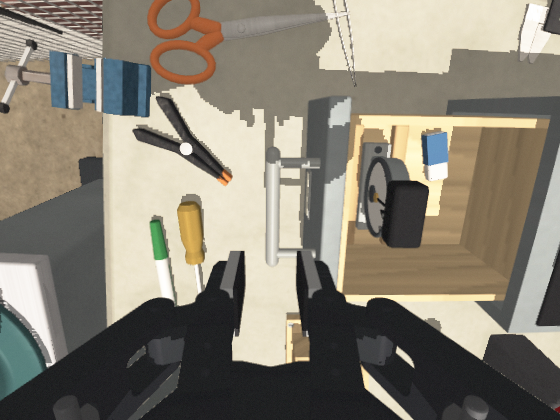

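View pics/s2.png

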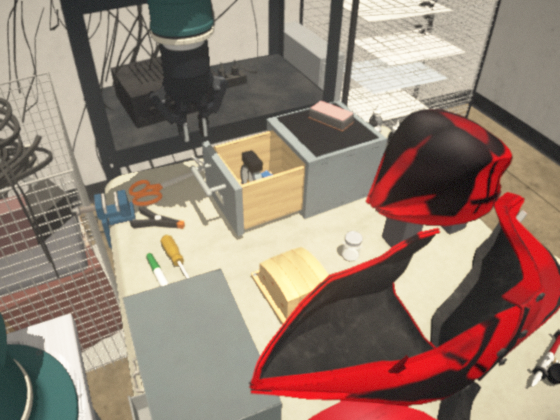

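View pics/d2.png

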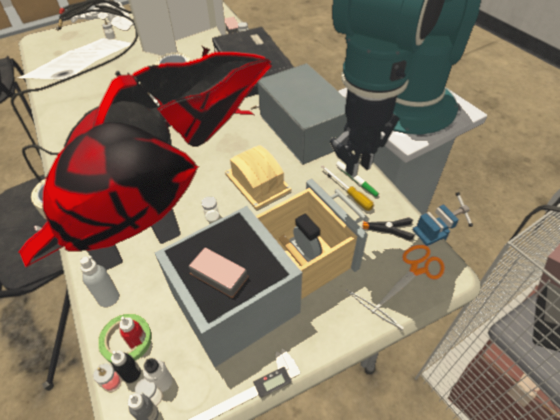

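Run:
```python
from h import *
np.set_printoptions(precision=4,suppress=True)
for n,k in [('scene','s2'),('side','d2')]:
    im=cv2.imread(f'pics/{k}.png').astype(int);d=np.load(f'pics/{k}.npy');X=cloud(n,d)
    m=(im[:,:,2]>150)&(im[:,:,1]<70)&(im[:,:,0]<80)&(d>0)
    if n=='scene':m[400:]=0
    P=X[m];print(n,P.min(0),P.max(0))
    for z in np.arange(0,.5,.05):
        q=P[(P[:,2]>z)&(P[:,2]<z+.05)]
        if len(q)>5:print(z,len(q),q[:,:2].min(0),q[:,:2].max(0))
o=tri([ray('scene',[252.2,164.2]),ray('side',[303.9,227.9])]);print('grip',o)
```

```text
scene [ 0.3509 -0.2711  0.0153] [1.0252 0.097  0.2664]
0.0 52 [ 0.656  -0.2711] [0.8639 0.0423]
0.05 347 [ 0.5143 -0.1907] [1.0252 0.0251]
0.1 2676 [ 0.4318 -0.2633] [0.9492 0.0589]
0.15000000000000002 7966 [ 0.3509 -0.26  ] [0.8832 0.097 ]
0.2 3202 [ 0.398  -0.2496] [0.8896 0.0553]
0.25 371 [ 0.8097 -0.0365] [0.8676 0.0822]
side [ 0.3618 -0.9947 -0.3087] [1.116  0.2729 0.2661]
0.0 42 [ 0.4053 -0.2027] [ 0.4521 -0.18  ]
0.05 658 [ 0.6997 -0.9947] [1.028  0.2729]
0.1 288 [ 0.4953 -0.2442] [0.9486 0.1081]
0.15000000000000002 1018 [ 0.3618 -0.2371] [0.9399 0.1088]
0.2 1655 [ 0.4503 -0.2404] [0.9329 0.1301]
0.25 898 [ 0.7907 -0.0404] [0.8686 0.1256]
grip (array([0.5479, 0.2763, 0.1093]), [np.float64(0.0010123975794661352), np.float64(0.0010123975794663186)])
```

Run:
```python
from h import *
H={}
for n,k in [('scene','s2'),('side','d2')]:
    d=np.load(f'pics/{k}.npy');X=cloud(n,d)[d>0].reshape(-1,3)
    for p in X[(X[:,2]<.45)]:
        i,j=int(np.floor(p[0]/.04)),int(np.floor(p[1]/.04))
        H[i,j]=max(H.get((i,j),0),p[2])
print('x\\y',[round(j*.04,2) for j in range(-10,11)])
for i in range(5,26): print(round(i*.04,2),[int(100*H.get((i,j),-.01)) for j in range(-10,11)])
```

```text
x\y [-0.4, -0.36, -0.32, -0.28, -0.24, -0.2, -0.16, -0.12, -0.08, -0.04, 0.0, 0.04, 0.08, 0.12, 0.16, 0.2, 0.24, 0.28, 0.32, 0.36, 0.4]
0.2 [6, 6, 6, 6, -1, 12, 12, 11, 11, 2, 2, 0, 0, 0, 0, 0, 0, -1, 6, 5, 2]
0.24 [6, 6, 6, 6, -1, 12, 12, 12, 12, 12, 12, 11, 0, 0, 0, 0, 0, 0, 5, 5, 0]
0.28 [6, -1, 6, 6, -1, 12, 12, 12, 12, 12, 12, 12, 1, 1, 1, 1, 0, 1, 5, 5, 1]
0.32 [-1, -1, -1, 5, 0, 17, 17, 12, 12, 12, 12, 12, 1, 1, 2, 2, 2, 2, 1, 1, 1]
0.36 [-1, -1, -1, 1, 18, 18, 20, 12, 12, 12, 12, 12, 1, 1, 2, 2, 44, 41, 0, 1, 1]
0.4 [-1, -1, -1, 0, 19, 19, 21, 21, 0, 0, 0, 0, 0, 0, 0, 44, 44, 44, 44, 0, 1]
0.44 [-1, -1, -1, 17, 20, 14, 21, 22, 0, 6, 7, 7, 5, 0, 13, 44, 44, 44, 44, 13, 0]
0.48 [-1, -1, -1, 19, 22, 11, 12, 22, 18, 7, 7, 7, 6, 0, 13, 13, 44, 44, 13, 13, 0]
0.52 [-1, -1, -1, 19, 19, 9, 9, 20, 18, 7, 7, 7, 6, 0, 0, 12, 12, 12, 12, 0, 0]
0.56 [-1, -1, 4, 20, 20, 7, 7, 20, 18, 6, 7, 6, 1, 0, 0, 12, 3, 3, 12, 0, 0]
0.6 [4, 4, 5, 21, 21, 8, 8, 21, 18, 0, 0, 5, 0, 0, 14, 14, 14, 14, 14, 14, 0]
0.64 [-1, -1, 0, 21, 21, 8, 3, 21, 19, 0, 18, 18, 5, 0, 14, 15, 15, 15, 15, 14, 0]
0.68 [-1, 0, 0, 22, 21, 10, 5, 2, 0, 22, 23, 23, 22, 0, 14, 14, 15, 17, 17, 15, 0]
0.72 [-1, 0, 1, 16, 21, 19, 6, 2, 17, 25, 26, 26, 25, 24, 14, 15, 17, 17, 17, 14, 0]
0.76 [-1, 0, 2, 15, 19, 19, 18, 3, 25, 26, 26, 26, 26, 25, 14, 15, 17, 17, 15, 15, 0]
0.8 [-1, 0, 3, 14, 14, 14, 17, 16, 24, 26, 26, 26, 26, 25, 14, 14, 14, 14, 14, 14, 0]
0.84 [0, -1, 0, 2, 13, 13, 13, 15, 18, 25, 25, 25, 25, 24, 0, 1, 1, 0, 8, 6, 0]
0.88 [0, 1, 1, 0, 0, 12, 12, 12, 13, 24, 24, 24, 24, 22, 9, 1, 9, 7, 10, 8, 6]
0.92 [1, 1, 0, -1, 4, 4, -1, -1, 10, 19, 21, 21, 21, 13, 8, 1, 1, 10, 7, 10, 6]
0.96 [0, -1, -1, -1, -1, 4, 4, 4, 7, 9, 8, 0, 0, 0, 0, 1, 1, 7, 5, 0, 0]
1.0 [-1, -1, 0, 0, 0, -1, -1, -1, -1, 8, 8, -1, -1, -1, -1, -1, 0, 0, 0, -1, 0]
```

Run:
```python
from h import *
np.set_printoptions(precision=4,suppress=True)
c=get_calibration('wrist');s=robot.observe();print(s['eef_pos'],s['clock'])
# arm hasn't moved since w2
for n,k in [('wrist','w2'),('side','d2'),('scene','s2')]:
    d=np.load(f'pics/{k}.npy');X=cloud(n,d,c if n=='wrist' else None);X=X[d>0].reshape(-1,3)
    q=X[(X[:,2]>.105)&(X[:,2]<.13)&(X[:,0]>.51)&(X[:,0]<.585)&(X[:,1]>.225)&(X[:,1]<.325)]
    if len(q)<10: print(n,len(q));continue
    t=q[q[:,2]>np.percentile(q[:,2],95)-.005]
    print(n,len(q),np.percentile(q[:,2],[50,95,99]),cv2.minAreaRect(t[:,:2].astype(np.float32)))
im=cv2.imread('pics/w2.png')[130:270,330:470];cv2.imwrite('pics/w2c.png',cv2.resize(im,None,fx=4,fy=4,interpolation=2))
print(tri([ray('scene',[252.2,164.2]),ray('side',[303.9,227.9]),ray('wrist',[404.7,213],c)]))
```

```text
[0.4364 0.2771 0.2061] 6.4
wrist 2641 [0.1219 0.1233 0.1238] ((0.536374568939209, 0.2814168930053711), (0.025487327948212624, 0.048955127596855164), 2.3684637546539307)
side 423 [0.1252 0.1276 0.1284] ((0.5450496673583984, 0.2812775671482086), (0.025276219472289085, 0.04953966289758682), 2.71478533744812)
scene 338 [0.1237 0.1267 0.1275] ((0.5468390583992004, 0.27844035625457764), (0.025208255276083946, 0.051133882254362106), 0.9336287975311279)
(array([0.5457, 0.2772, 0.1067]), [np.float64(0.0026857920698843143), np.float64(0.003419064276535443), np.float64(0.005008874799390441)])
```

View pics/w2c.png

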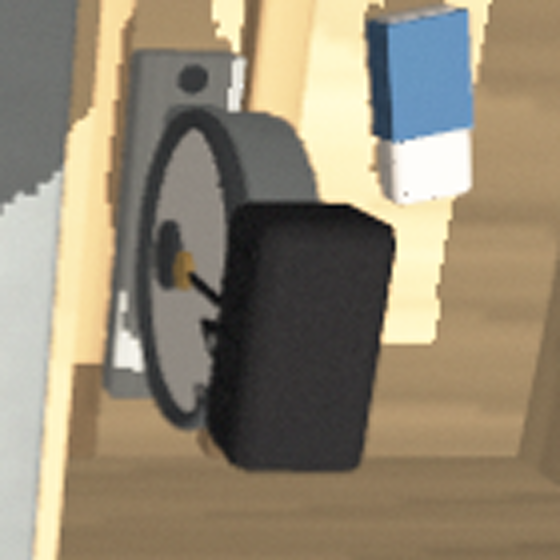

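Run:
```python
from h import *
np.set_printoptions(precision=4,suppress=True)
s=robot.observe();c=get_calibration('wrist');im,d=shot('wrist','w3')
print(s['eef_pos'],Rn.from_rotvec(s['ee_rot']).as_matrix())
X=cloud('wrist',d,c);X=X[d>0].reshape(-1,3)
q=X[(X[:,2]>.105)&(X[:,2]<.13)&(X[:,0]>.51)&(X[:,0]<.585)&(X[:,1]>.225)&(X[:,1]<.325)]
t=q[q[:,2]>np.percentile(q[:,2],95)-.005]
print(len(q),np.percentile(q[:,2],[50,95,99]),cv2.minAreaRect(t[:,:2].astype(np.float32)))
q=X[(X[:,2]>.09)&(X[:,2]<.12)&(X[:,0]>.41)&(X[:,0]<.46)&(X[:,1]>.26)&(X[:,1]<.3)];print('handle',q[:,0].min(),q[:,0].max(),np.percentile(q[:,2],95))
for n,k in [('side','d2'),('scene','s2')]:
    d=np.load(f'pics/{k}.npy');X=cloud(n,d)[d>0].reshape(-1,3)
    q=X[(X[:,2]>.095)&(X[:,2]<.12)&(X[:,0]>.41)&(X[:,0]<.46)&(X[:,1]>.26)&(X[:,1]<.3)];print(n,'handle',len(q),q[:,0].min(),q[:,0].max(),np.percentile(q[:,2],95))
```

```text
[0.4364 0.2771 0.2061] [[ 0.9991  0.0416 -0.0002]
 [ 0.0416 -0.9991 -0.0002]
 [-0.0002  0.0002 -1.    ]]
2806 [0.1252 0.1267 0.1272] ((0.5423545241355896, 0.28209188580513), (0.025822022929787636, 0.04863707721233368), 1.7966779470443726)
handle 0.43192136027898337 0.44368640839952267 0.11277725731740598
side handle 104 0.43325423112703426 0.4440774854532292 0.11380351280042364
scene handle 79 0.432366270120525 0.44357297056514383 0.11206053048607541
```

Call:
move_arm(rows=[[0.4,0.02,0,0,0,0,0.2],[0.8,0.04,0,0,0,0,0.2],[1.0,0.04,0,0,0,0,0.2],[1.0,0.04,0,0,0,0,0.2]])

```text
clock: 6.85
eef_pos: [0.5386, 0.2803, 0.2058]
ee_rot: [3.14, 0.062, 0.001]
ft_force: [-0.1, -0.5, -0.1]
grip_width: 0.0515
```

Call:
move_arm(rows=[[0.08,0,-0.2,0,0,0,0.2],[0.08,0,-0.4,0,0,0,0.2],[0.08,0,-0.4,0,0,0,0.2]])

```text
clock: 7.15
eef_pos: [0.5427, 0.2807, 0.164]
ee_rot: [3.139, 0.066, -0.006]
ft_force: [-0.3, -0.1, -0.2]
grip_width: 0.0514
```

Run:
```python
from h import *
np.set_printoptions(precision=4,suppress=True)
s=robot.observe();c=get_calibration('wrist');im,d=shot('wrist','w4')
shot('side','d4')
print(s['eef_pos'],s['dq'],Rn.from_rotvec(s['ee_rot']).as_matrix())
X=cloud('wrist',d,c);X=X[d>0].reshape(-1,3)
q=X[(X[:,2]>.105)&(X[:,2]<.13)&(X[:,0]>.51)&(X[:,0]<.585)&(X[:,1]>.225)&(X[:,1]<.325)]
t=q[q[:,2]>np.percentile(q[:,2],95)-.005]
print(len(q),np.percentile(q[:,2],[50,95,99]),cv2.minAreaRect(t[:,:2].astype(np.float32)))
```

```text
[0.5427 0.2807 0.164 ] [-0.0095 -0.0382  0.0123 -0.0366  0.0137  0.0456 -0.0114] [[ 0.9991  0.0419 -0.0035]
 [ 0.0419 -0.9991 -0.0021]
 [-0.0036  0.0019 -1.    ]]
3533 [0.1254 0.1266 0.127 ] ((0.5417757630348206, 0.2816198170185089), (0.026316147297620773, 0.04988440126180649), 1.3297405242919922)
```

View pics/w4.png

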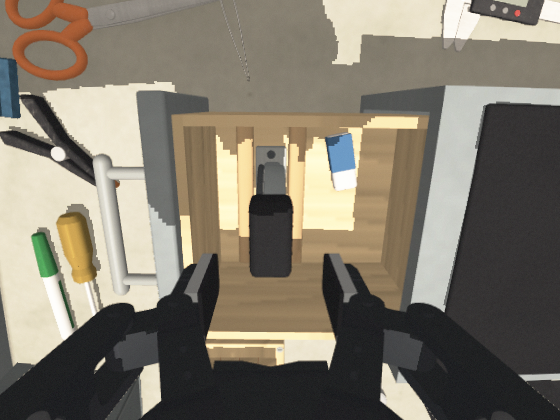

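Call:
move_arm(rows=[[0,0,-0.2,0,0,0,0.2],[0,0,-0.4,0,0,0,0.2],[0,0,-0.57,0,0,0,0.2],[0,0,-0.57,0,0,0,0.2],[0,0,-0.57,0,0,0,0.2]])

```text
clock: 7.75
eef_pos: [0.5447, 0.2814, 0.1106]
ee_rot: [-3.14, -0.066, -0.001]
ft_force: [0.8, -0.2, -0.1]
grip_width: 0.0515
```

Call:
move_arm(rows=[[0,0,0,0,0,0,-1],[0,0,0,0,0,0,-1],[0,0,0,0,0,0,-1],[0,0,0,0,0,0,-1]], squeeze=50)

```text
clock: 8.15
eef_pos: [0.5451, 0.2815, 0.1106]
ee_rot: [-3.14, -0.065, -0.003]
ft_force: [-1.6, 0.0, 7.6]
grip_width: 0.0253
```

Call:
move_arm(rows=[[0,0,0.1,0,0,0,-1],[0,0,0.3,0,0,0,-1],[0,0,0.6,0,0,0,-1],[0,0,0.9,0,0,0,-1],[0,0,1.0,0,0,0,-1]])

```text
clock: 8.65
eef_pos: [0.5453, 0.2814, 0.2129]
ee_rot: [-3.139, -0.065, -0.005]
ft_force: [0.5, 0.3, -2.4]
grip_width: 0.0254
```

Run:
```python
from h import *
shot('side','d5');shot('scene','s5');print(robot.observe()['eef_pos'],robot.observe()['ft_force'])
a=cv2.imread('pics/d5.png')[60:280,180:480];b=cv2.imread('pics/s5.png')[20:240,120:400]
cv2.imwrite('pics/c5.png',np.hstack([cv2.resize(a,None,fx=1.35,fy=1.35),cv2.resize(b,None,fx=1.35,fy=1.35)]))
```

```text
[0.54478003 0.28141992 0.21069321] [ 0.18088765 -0.06696308 -3.75907182]
```

View pics/c5.png

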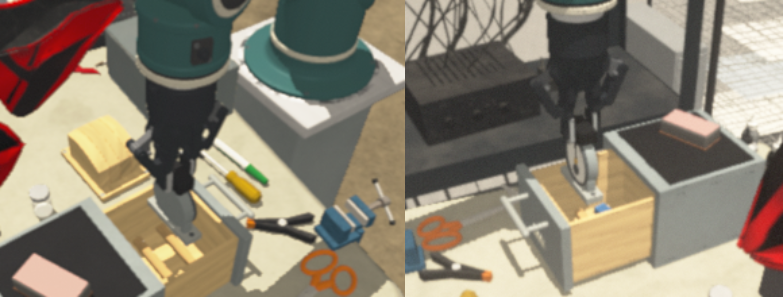

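Call:
move_arm(rows=[[0,0,0.3,0,0,0,-1],[0,-0.1,0.6,0,0,0,-1],[-0.1,-0.4,0.9,0,0,0.03,-1],[-0.3,-0.7,1.0,0,0,0.07,-1],[-0.4,-1.0,1.0,0,0,0.1,-1]])

```text
clock: 9.25
eef_pos: [0.5034, 0.1803, 0.3093]
ee_rot: [-3.09, -0.565, -0.0]
ft_force: [0.9, -1.1, -4.2]
grip_width: 0.0252
```

Call:
move_arm(rows=[[-0.1,-0.3,0.2,0,0,0.03,-1],[-0.2,-0.6,0.4,0,0,0.06,-1],[-0.3,-0.9,0.6,0,0,0.09,-1],[-0.35,-1.0,0.8,0,0,0.1,-1],[-0.35,-1.0,0.8,0,0,0.1,-1]])

```text
clock: 9.75
eef_pos: [0.4695, 0.0797, 0.3905]
ee_rot: [-2.967, -1.031, -0.003]
ft_force: [1.4, -0.1, -3.0]
grip_width: 0.0257
```

Run:
```python
from h import *
np.set_printoptions(precision=4,suppress=True)
im,d=shot('scene','s6');s=robot.observe();print(s)
```

```text
{'clock': 9.8, 'qpos': array([-0.7029,  0.0232,  0.4803,  1.7695, -0.0115,  1.3512,  0.4488]), 'dq': array([-0.0148,  0.0348, -0.0193,  0.021 , -0.0093, -0.0191, -0.02  ]), 'joint_torque': array([  1.9841, -49.5591,   2.3711, -50.8689,   0.4547,   0.7237,
         0.6491]), 'eef_pos': array([0.4693, 0.081 , 0.3889]), 'ee_rot': array([-2.967 , -1.0312, -0.0007]), 'ft_force': array([-0.0448,  0.7557, -3.7574]), 'ft_torque': array([0.037 , 0.0091, 0.0093]), 'grip_width': 0.024615686118867237}
```

View pics/s6.png

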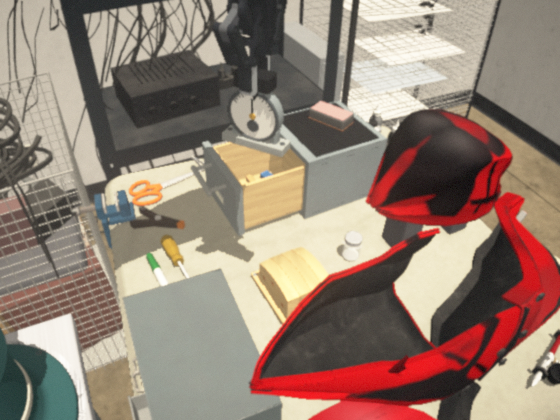

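Call:
move_arm(rows=[[-0.1,-0.3,0.2,0,0,0.03,-1],[-0.2,-0.6,0.4,0,0,0.06,-1],[-0.3,-0.9,0.6,0,0,0.08,-1],[-0.35,-1.0,0.8,0,0,0.08,-1],[-0.35,-1.0,0.8,0,0,0.08,-1]])

```text
clock: 10.3
eef_pos: [0.4348, -0.0193, 0.4698]
ee_rot: [2.815, 1.394, 0.002]
ft_force: [0.6, 0.1, -4.0]
grip_width: 0.0251
```

Run:
```python
from h import *
np.set_printoptions(precision=4,suppress=True)
im,d=shot('scene','s7');s=robot.observe();print(s['qpos'],s['clock'])
cv2.imwrite('pics/s7c.png',cv2.resize(cv2.imread('pics/s7.png')[0:210,180:380],None,fx=2.8,fy=2.8,interpolation=2))
```

```text
[-0.635  -0.1059  0.5517  1.7016  0.0556  1.5306  0.8329] 10.35
```

View pics/s7c.png

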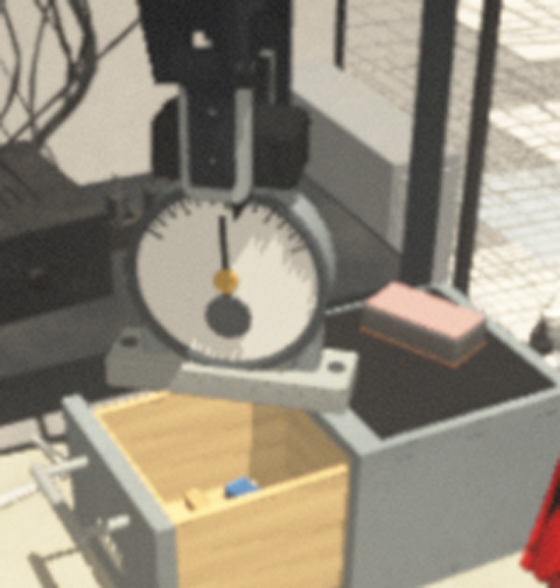

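Call:
move_arm(rows=[[-0.1,-0.25,0,-0.03,0.02,0,-1],[-0.2,-0.5,0,-0.053,0.041,0,-1],[-0.2,-0.6,0,-0.053,0.041,0,-1],[-0.2,-0.6,0,-0.053,0.041,0,-1],[-0.2,-0.6,0,-0.053,0.041,0,-1]])

```text
clock: 10.85
eef_pos: [0.4148, -0.078, 0.4686]
ee_rot: [2.721, 1.35, -0.286]
ft_force: [-0.5, -0.4, -3.3]
grip_width: 0.0248
```

Call:
move_arm(rows=[[0,0,0,0,0,0,-1],[0,0,0,0,0,0,-1],[0,0,0,0,0,0,-1],[0,0,0,0,0,0,-1],[0,0,0,0,0,0,-1]])

```text
clock: 11.35
eef_pos: [0.4144, -0.0788, 0.4693]
ee_rot: [2.72, 1.35, -0.288]
ft_force: [0.1, 0.3, -3.2]
grip_width: 0.025
```

Run:
```python
from h import *
np.set_printoptions(precision=4,suppress=True)
im,d=shot('scene','s8');s=robot.observe();print(s['qpos'],s['clock']);R=Rn.from_rotvec(s['ee_rot']).as_matrix();print(R,s['eef_pos'])
for t in ['gauge','gauge_grip','index_tip','pointer_tip','gauge_pointer','gauge_index']: print(t,models.mark_of(t,'scene')[:1])
cv2.imwrite('pics/s8c.png',cv2.resize(cv2.imread('pics/s8.png')[40:200,180:380],None,fx=4,fy=3.7,interpolation=2))
```

```text
[-0.6061 -0.0602  0.5746  1.6789  0.1947  1.6477  0.8886] 11.4
[[ 0.5913  0.7963 -0.1277]
 [ 0.779  -0.6049 -0.1652]
 [-0.2088 -0.0018 -0.978 ]] [ 0.4144 -0.0788  0.4693]
gauge [{'point': [264.8, 180.8], 'conf': 0.64}]
gauge_grip [{'point': [270.8, 81.5], 'conf': 0.86}]
index_tip [{'point': [267.3, 114.9], 'conf': 0.42}]
pointer_tip [{'point': [266.7, 113.8], 'conf': 0.93}]Traceback (most recent call last):
  File "<stdin>", line 4, in <module>
ValueError: it knows: cabinet_drawer0_handle, former, former_axis, gauge, gauge_grip, index_tip, jar, pointer_tip, screwdriver
```

```bash
cat >> h.py <<'E'
def rect(name,s,zt=0.0885,S=10,xd=-0.010,cam='scene',dx=0,dy=0):
    # rectify dial: S px per mm, y(+left) in [-40,40], z in [0,90] gauge frame
    R=Rn.from_rotvec(s['ee_rot']).as_matrix(); gx,gy,gz=R[:,0],-R[:,1],-R[:,2]
    o=np.array(s['eef_pos'])-gz*zt
    W=[(yy,zz) for yy in np.linspace(-.04,.04,9) for zz in np.linspace(0,.085,9)]
    P=proj(cam,[o+gx*xd+gy*a+gz*b for a,b in W])+np.array([dx,dy])
    q=np.array([[(0.04-a)*1000*S,(0.085-b)*1000*S] for a,b in W])
    H,_=cv2.findHomography(P,q)
    im=cv2.imread(f'pics/{name}.png')
    out=cv2.warpPerspective(im,H,(80*S,85*S),flags=cv2.INTER_CUBIC)
    return out,H,o
E
python3 - <<'E'
from h import *
s=robot.observe()
out,H,o=rect('s8',s,S=7);print(proj('scene',[o]))
cv2.imwrite('pics/r8.png',out)
E
```

```text
[[263.12164015 181.83833212]]
```

View pics/r8.png

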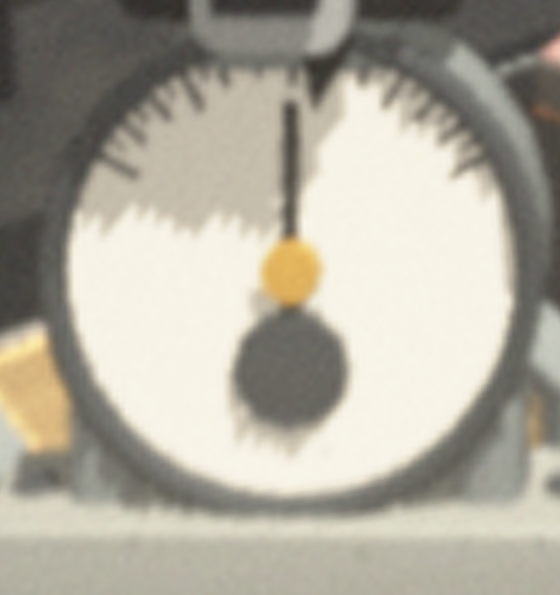

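Call:
move_arm(rows=[[0,0,0,-0.014,-0.0184,0.005,-1],[0,0,0,-0.028,-0.0368,0.0099,-1],[0,0,0,-0.028,-0.0368,0.0099,-1],[0,0,0,-0.028,-0.0368,0.0099,-1],[0,0,0,-0.028,-0.0368,0.0099,-1]])

```text
clock: 12.1
eef_pos: [0.4145, -0.0791, 0.4693]
ee_rot: [2.6, 1.314, -0.182]
ft_force: [-0.6, -1.3, -3.0]
grip_width: 0.0255
```

Call:
move_arm(rows=[[0,0,0,0,0,0,-1],[0,0,0,0,0,0,-1],[0,0,0,0,0,0,-1],[0,0,0,0,0,0,-1],[0,0,0,0,0,0,-1]])

```text
clock: 12.6
eef_pos: [0.4144, -0.0789, 0.4692]
ee_rot: [2.598, 1.315, -0.181]
ft_force: [-0.1, -0.2, -2.7]
grip_width: 0.0252
```

Call:
move_arm(rows=[[0,0,0,0,0,0,-1],[0,0,0,0,0,0,-1],[0,0,0,0,0,0,-1],[0,0,0,0,0,0,-1],[0,0,0,0,0,0,-1]])

```text
clock: 13.1
eef_pos: [0.4144, -0.0789, 0.4693]
ee_rot: [2.598, 1.315, -0.181]
ft_force: [0.1, 0.5, -3.1]
grip_width: 0.0249
```

Run:
```python
from h import *
np.set_printoptions(precision=4,suppress=True)
s=robot.observe();im,d=shot('scene','s9');R=Rn.from_rotvec(s['ee_rot']).as_matrix();print(R,s['eef_pos'],s['clock'])
gy,gz=-R[:,1],-R[:,2];print('lean',np.degrees(np.arctan2(-gy[2],gz[2])))
for t in ['index_tip','pointer_tip']: print(t,models.mark_of(t,'scene')[:1])
out,H,o=rect('s9',s,S=14);cv2.imwrite('pics/r9.png',out[0:560,160:960])
```

```text
[[ 0.5912  0.8065 -0.0087]
 [ 0.7789 -0.5737 -0.2532]
 [-0.2092  0.1429 -0.9674]] [ 0.4144 -0.0789  0.4693] 13.1
lean 8.404451898302959
index_tip [{'point': [274.4, 111.6], 'conf': 0.45}]
pointer_tip []
```

View pics/r9.png

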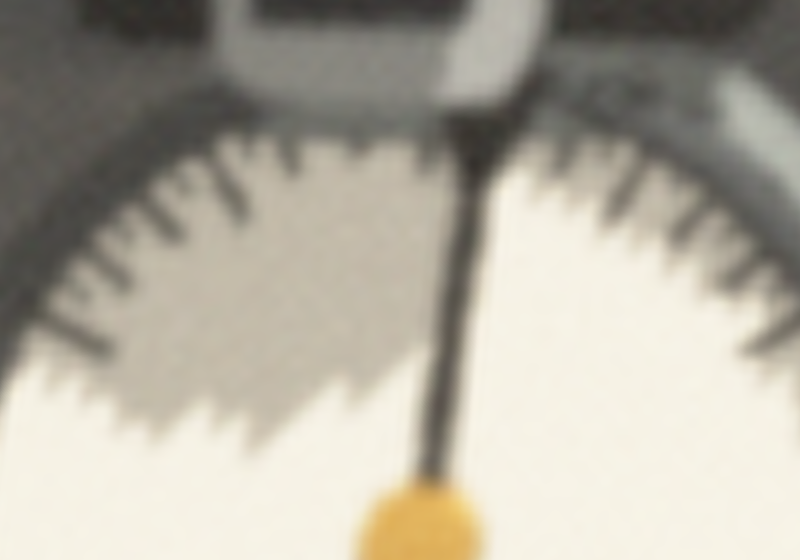

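Run:
```python
from h import *
np.set_printoptions(precision=2,suppress=True,linewidth=200)
S=14
st={'s8':([2.72,1.35,-.288],[.4144,-.0788,.4693]),'s9':([2.598,1.315,-.181],[.4144,-.0789,.4693])}
for k,(r,p) in st.items():
    out,H,o=rect(k,{'ee_rot':np.array(r),'eef_pos':np.array(p)},S=S)
    hsv=cv2.cvtColor(out,cv2.COLOR_BGR2HSV)
    m=cv2.inRange(hsv,(15,110,120),(30,255,255));m[:400]=0;m[700:]=0;m[:,:450]=0;m[:,700:]=0
    M=cv2.moments(m);pv=np.array([M['m10']/M['m00'],M['m01']/M['m00']])
    # dial circle: bright interior boundary
    g=cv2.cvtColor(out,cv2.COLOR_BGR2GRAY).astype(float)
    pts=[]
    for a in np.r_[np.arange(50,150,2),np.arange(210,310,2)]: # deg from up, clockwise
        t=np.radians(a);rr=np.arange(22,38,.05)
        x=pv[0]+rr*S*np.sin(t);y=pv[1]-rr*S*np.cos(t)
        v=cv2.remap(g.astype(np.float32),x.astype(np.float32)[None],y.astype(np.float32)[None],1)[0]
        w=np.where((v[:-1]>=130)&(v[1:]<130))[0]
        if len(w): i=w[0];pts.append([x[i],y[i]])
    pts=np.array(pts);e=cv2.fitEllipse(pts.astype(np.float32))
    print(k,'pivot',pv,'ellipse',e)
    for nm,c in [('pv',pv),('circ',np.array(e[0]))]:
        for rad in [12,15,18,21,23,24,25,26,27,28,29]:
            A=np.arange(-4,18,.1);t=np.radians(A)
            v=cv2.remap(g.astype(np.float32),(c[0]+rad*S*np.sin(t)).astype(np.float32)[None],(c[1]-rad*S*np.cos(t)).astype(np.float32)[None],1)[0]
            # dark runs <90
            b=v<100; idx=np.where(np.diff(np.r_[0,b.astype(int),0]))[0].reshape(-1,2)
            print(nm,rad,[(round(A[i],1),round(A[j-1],1)) for i,j in idx])
```

```text
s8 pivot [580.63 545.49] ellipse ((581.5616455078125, 559.2460327148438), (889.3313598632812, 905.350341796875), 80.81764221191406)
pv 12 [(np.float64(-2.3), np.float64(1.9))]
pv 15 [(np.float64(-2.1), np.float64(2.5))]
pv 18 [(np.float64(-2.1), np.float64(2.6))]
pv 21 [(np.float64(-1.7), np.float64(1.8))]
pv 23 [(np.float64(-1.8), np.float64(1.8))]
pv 24 []
pv 25 [(np.float64(7.9), np.float64(8.6))]
pv 26 [(np.float64(6.5), np.float64(9.8))]
pv 27 [(np.float64(5.8), np.float64(10.6))]
pv 28 [(np.float64(5.2), np.float64(11.6))]
pv 29 [(np.float64(4.1), np.float64(12.4))]
circ 12 [(np.float64(-1.7), np.float64(1.1))]
circ 15 [(np.float64(-2.6), np.float64(2.2))]
circ 18 [(np.float64(-2.2), np.float64(2.0))]
circ 21 [(np.float64(-1.8), np.float64(1.8))]
circ 23 [(np.float64(-1.9), np.float64(1.6))]
circ 24 [(np.float64(-1.8), np.float64(1.5))]
circ 25 []
circ 26 [(np.float64(7.4), np.float64(8.2))]
circ 27 [(np.float64(6.1), np.float64(9.4))]
circ 28 [(np.float64(5.5), np.float64(10.2))]
circ 29 [(np.float64(4.9), np.float64(11.1))]
s9 pivot [578.53 546.32] ellipse ((579.6007080078125
[... 351 characters left out ...]
oat64(7.5), np.float64(9.4))]
pv 26 [(np.float64(6.6), np.float64(9.8))]
pv 27 [(np.float64(6.0), np.float64(10.7))]
pv 28 [(np.float64(5.0), np.float64(11.8))]
pv 29 [(np.float64(1.0), np.float64(12.5))]
circ 12 [(np.float64(5.0), np.float64(9.1))]
circ 15 [(np.float64(6.4), np.float64(8.7))]
circ 18 [(np.float64(5.8), np.float64(8.5))]
circ 21 [(np.float64(6.2), np.float64(8.6))]
circ 23 [(np.float64(6.4), np.float64(9.3))]
circ 24 [(np.float64(6.6), np.float64(9.3))]
circ 25 [(np.float64(6.8), np.float64(9.0))]
circ 26 [(np.float64(7.0), np.float64(8.7))]
circ 27 [(np.float64(6.3), np.float64(9.0))]
circ 28 [(np.float64(5.7), np.float64(9.8))]
circ 29 [(np.float64(5.0), np.float64(10.8))]
```

Run:
```python
from h import *
np.set_printoptions(precision=4,suppress=True)
s=robot.observe();R=Rn.from_rotvec(s['ee_rot'])
y=np.radians(2.7);T=Rn.from_matrix(np.array([[np.cos(y),np.sin(y),0],[np.sin(y),-np.cos(y),0],[0,0,-1]]))
rv=(T*R.inv()).as_rotvec();print(rv/np.pi,np.degrees(np.linalg.norm(rv)))
print(np.array([.5178,.025,.3])-s['eef_pos'])
```

```text
[ 0.0748 -0.0389 -0.2817] 52.92591393550978
[ 0.1034  0.1039 -0.1693]
```

Call:
move_arm(rows=[[0.1,0.1,0,0.009,-0.0047,-0.0338,-1],[0.2,0.2,0,0.018,-0.0093,-0.0676,-1],[0.3,0.35,0,0.0269,-0.014,-0.1014,-1],[0.4,0.45,0,0.0359,-0.0186,-0.1352,-1],[0.5,0.5,0,0.0449,-0.0233,-0.169,-1]])

```text
clock: 13.75
eef_pos: [0.465, -0.0279, 0.4691]
ee_rot: [2.989, 0.603, -0.077]
ft_force: [-1.5, -0.5, -2.8]
grip_width: 0.0251
```

Call:
move_arm(rows=[[0.1,0.1,-0.2,0.0075,-0.0039,-0.0282,-1],[0.2,0.2,-0.4,0.015,-0.0078,-0.0564,-1],[0.35,0.35,-0.6,0.0224,-0.0117,-0.0846,-1],[0.5,0.5,-0.8,0.0299,-0.0156,-0.1127,-1],[0.53,0.54,-0.9,0.0299,-0.0156,-0.1127,-1]])

```text
clock: 14.25
eef_pos: [0.5178, 0.0262, 0.3774]
ee_rot: [3.141, 0.071, -0.002]
ft_force: [0.6, -0.3, -3.7]
grip_width: 0.0252
```

Call:
move_arm(rows=[[0,0,-0.3,0,0,0,-1],[0,0,-0.6,0,0,0,-1],[0,0,-0.8,0,0,0,-1],[0,0,-0.8,0,0,0,-1]])

```text
clock: 14.65
eef_pos: [0.5162, 0.0249, 0.2973]
ee_rot: [3.139, 0.077, -0.006]
ft_force: [-0.7, 0.1, -2.2]
grip_width: 0.0248
```

Run:
```python
from h import *
np.set_printoptions(precision=4,suppress=True)
s=robot.observe();R=Rn.from_rotvec(s['ee_rot']);print(s['eef_pos'],s['qpos'],R.as_matrix())
shot('side','d10');shot('scene','s10')
for n in ['d10','s10']:pass
a=cv2.imread('pics/d10.png')[20:300,130:400];b=cv2.imread('pics/s10.png')[120:400,180:460]
cv2.imwrite('pics/c10.png',np.hstack([cv2.resize(a,None,fx=1.4,fy=1.4),cv2.resize(b,None,fx=1.4,fy=1.4)]))
```

```text
[0.5162 0.0249 0.2973] [-0.5818  0.1857  0.5417  1.8216 -0.1024  1.166   0.0421] [[ 0.9988  0.0489 -0.0037]
 [ 0.0489 -0.9988 -0.0015]
 [-0.0038  0.0013 -1.    ]]
```

View pics/c10.png

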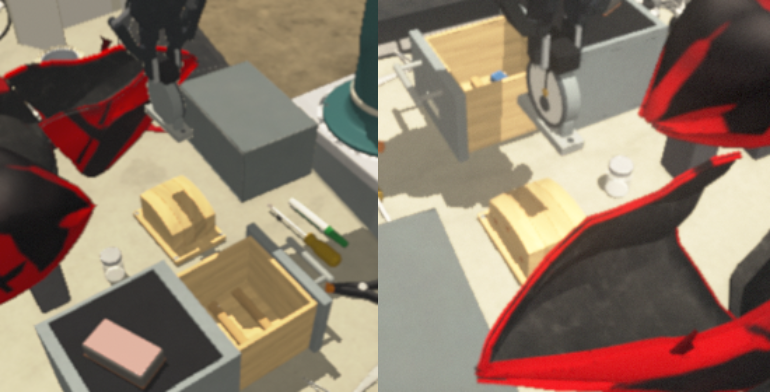

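Call:
move_arm(rows=[[0.015,0,-0.3,0,0,0,-1],[0.015,0,-0.6,0,0,0,-1],[0.015,0,-0.9,0,0,0,-1],[0.015,0,-1.0,0,0,0,-1],[0.015,0,-1.0,0,0,0,-1]])

```text
clock: 15.25
eef_pos: [0.519, 0.0251, 0.1996]
ee_rot: [3.14, 0.075, -0.001]
ft_force: [-0.1, 0.6, -2.5]
grip_width: 0.025
```

Call:
move_arm(rows=[[0,0,-0.1,0,0,0,-1],[0,0,-0.2,0,0,0,-1],[0,0,-0.25,0,0,0,-1],[0,0,-0.25,0,0,0,-1],[0,0,-0.25,0,0,0,-1]])

```text
clock: 15.75
eef_pos: [0.519, 0.0251, 0.1745]
ee_rot: [3.141, 0.074, 0.001]
ft_force: [-0.8, -0.6, -3.5]
grip_width: 0.0249
```

Run:
```python
from h import *
np.set_printoptions(precision=4,suppress=True)
s=robot.observe();R=Rn.from_rotvec(s['ee_rot']);print(s['eef_pos'],R.as_matrix(),s['ft_force'])
shot('side','d11');shot('scene','s11')
a=cv2.imread('pics/d11.png')[80:220,180:320];b=cv2.imread('pics/s11.png')[180:320,220:360]
cv2.imwrite('pics/c11.png',np.hstack([cv2.resize(a,None,fx=2.8,fy=2.8,interpolation=2),cv2.resize(b,None,fx=2.8,fy=2.8,interpolation=2)]))
```

```text
[0.519  0.0251 0.1745] [[ 0.9989  0.047   0.0003]
 [ 0.047  -0.9989  0.    ]
 [ 0.0003  0.     -1.    ]] [-0.7637 -0.6235 -3.4586]
```

View pics/c11.png

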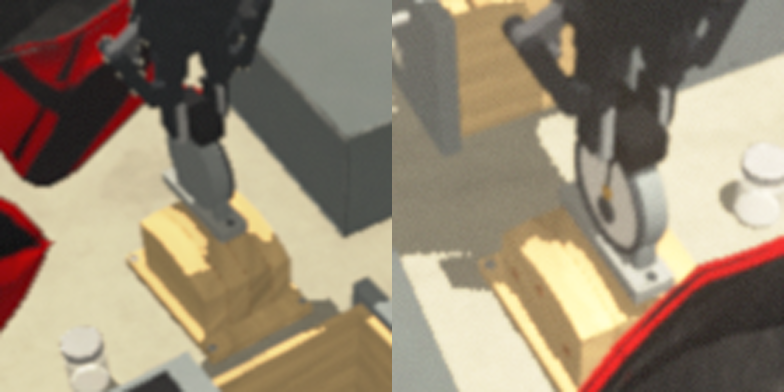

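Call:
move_arm(rows=[[0,0,-0.05,0,0,0,-1],[0,0,-0.1,0,0,0,-1],[0,0,-0.1,0,0,0,-1],[0,0,-0.1,0,0,0,-1]])

```text
clock: 16.25
eef_pos: [0.5188, 0.0251, 0.1641]
ee_rot: [3.141, 0.074, -0.0]
ft_force: [0.1, 0.2, -3.8]
grip_width: 0.0251
```

Call:
move_arm(rows=[[0,0,-0.01,0,0,0,-1],[0,0,-0.02,0,0,0,-1],[0,0,-0.02,0,0,0,-1]])

```text
clock: 16.55
eef_pos: [0.5189, 0.0251, 0.1622]
ee_rot: [-3.141, -0.074, -0.0]
ft_force: [0.2, 0.5, -2.8]
grip_width: 0.0251
```

Call:
move_arm(rows=[[0,0,-0.01,0,0,0,-1],[0,0,-0.01,0,0,0,-1]])

```text
clock: 16.75
eef_pos: [0.5188, 0.0252, 0.1612]
ee_rot: [-3.141, -0.074, -0.0]
ft_force: [0.2, 0.6, -3.0]
grip_width: 0.0251
```

Call:
move_arm(rows=[[0,0,-0.01,0,0,0,-1],[0,0,-0.01,0,0,0,-1]])

```text
clock: 16.95
eef_pos: [0.5191, 0.0251, 0.1606]
ee_rot: [-3.141, -0.074, -0.001]
ft_force: [-1.6, -0.3, 3.5]
grip_width: 0.025
```

Call:
move_arm(rows=[[0,0,0.002,0,0,0,-1],[-0.001,0.022,0.002,-0.0077,-0.0004,0,-1],[-0.002,0.043,0.002,-0.0154,-0.0007,0,-1],[-0.003,0.065,0.003,-0.0231,-0.0011,0,-1],[-0.003,0.065,0.003,-0.0231,-0.0011,0,-1]])

```text
clock: 17.45
eef_pos: [0.5187, 0.0321, 0.1608]
ee_rot: [3.067, 0.074, 0.003]
ft_force: [-1.1, -3.9, 4.3]
grip_width: 0.0248
```

Call:
move_arm(rows=[[0,0,0.002,0,0,0,-1],[0,0,0.002,0,0,0,-1]])

```text
clock: 17.65
eef_pos: [0.5187, 0.0316, 0.1608]
ee_rot: [3.068, 0.072, 0.003]
ft_force: [0.0, 0.1, -0.1]
grip_width: 0.0251
```

Call:
move_arm(rows=[[-0.001,0.022,0.001,-0.0077,-0.0004,0,-1],[-0.002,0.043,0.002,-0.0154,-0.0007,0,-1],[-0.003,0.065,0.003,-0.023,-0.0011,0,-1],[-0.003,0.065,0.003,-0.023,-0.0011,0,-1],[-0.003,0.065,0.003,-0.023,-0.0011,0,-1]])

```text
clock: 18.15
eef_pos: [0.5183, 0.0383, 0.161]
ee_rot: [2.997, 0.071, 0.006]
ft_force: [0.0, 1.4, -1.4]
grip_width: 0.0251
```

Run:
```python
from h import *
np.set_printoptions(precision=4,suppress=True)
s=robot.observe();R=Rn.from_rotvec(s['ee_rot']).as_matrix();print(s['eef_pos'],s['ft_force'],s['ft_torque']);gy,gz=-R[:,1],-R[:,2];print('lean',np.degrees(np.arctan2(-gy[2],gz[2])),'pitch',np.degrees(R[2,0]),'yaw',np.degrees(np.arctan2(R[1,0],R[0,0])))
shot('side','d12');shot('scene','s12')
out,H,o=rect('s12',s,zt=.089,S=7);cv2.imwrite('pics/r12.png',out)
a=cv2.imread('pics/d12.png')[80:220,180:320];b=cv2.imread('pics/s12.png')[180:320,220:360]
cv2.imwrite('pics/c12.png',np.hstack([cv2.resize(a,None,fx=2.8,fy=2.8,interpolation=2),cv2.resize(b,None,fx=2.8,fy=2.8,interpolation=2)]))
```

```text
[0.5183 0.0383 0.161 ] [ 0.0154  1.4101 -1.3883] [ 0.5223 -0.0986  0.0359]
lean 8.25579710354026 pitch 0.02073800019317573 yaw 2.7091738063333044
```

View pics/c12.png

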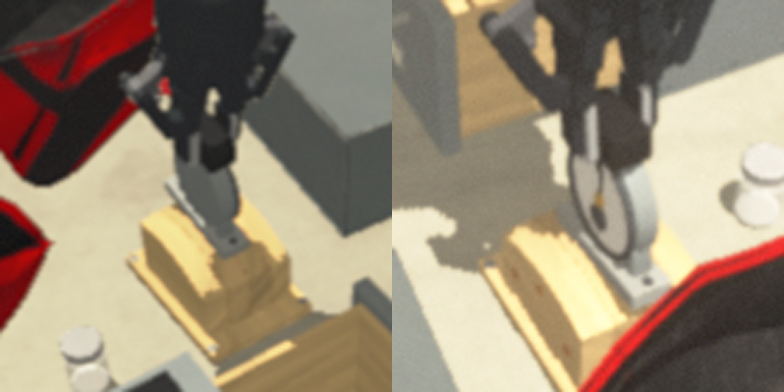

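View pics/r12.png

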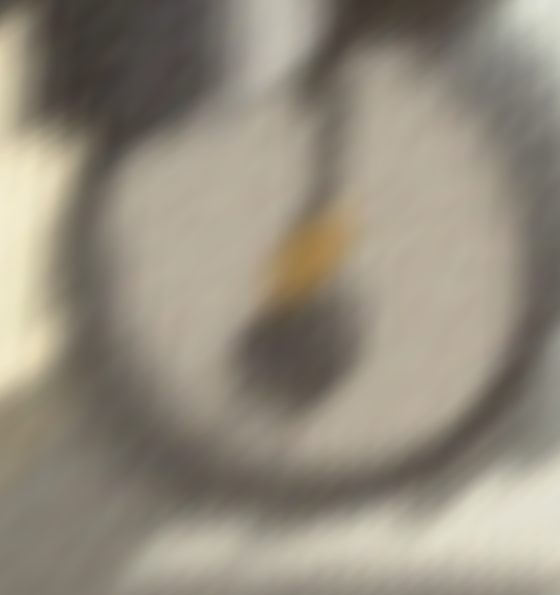

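Call:
move_arm(rows=[[0,0,-0.0015,0,0,0,-1],[0,0,-0.0015,0,0,0,-1],[0,0,-0.0015,0,0,0,-1],[0,0,-0.0015,0,0,0,-1],[0,0,-0.0015,0,0,0,-1]])

```text
clock: 18.75
eef_pos: [0.5183, 0.0381, 0.1609]
ee_rot: [2.996, 0.071, 0.006]
ft_force: [0.0, 1.1, 0.7]
grip_width: 0.025
```

Run:
```python
from h import *
np.set_printoptions(precision=4,suppress=True)
for i in range(3):
    s=robot.observe();R=Rn.from_rotvec(s['ee_rot']).as_matrix();print(s['eef_pos'],s['ft_force'],s['ft_torque']);gy,gz=-R[:,1],-R[:,2];print('lean',np.degrees(np.arctan2(-gy[2],gz[2])),'pitch',np.degrees(R[2,0]))
    shot(['side','scene','scene'][i],f'e{i}')
for n,k in [('side','e0'),('scene','e2')]:
    d=np.load(f'pics/{k}.npy');X=cloud(n,d)[d>0].reshape(-1,3)
    s=(X[:,2]>.006)&(X[:,2]<.018)&(X[:,0]>.42)&(X[:,0]<.6)&(X[:,1]>-.06)&(X[:,1]<.14)
    P=X[s];print('board',n,s.sum(),cv2.minAreaRect(P[:,:2].astype(np.float32)))
    print(models.mark_of('former',n)[:1])
A=cv2.imread('pics/s11.png').astype(int);B=cv2.imread('pics/e2.png').astype(int)
# block shift between before contact and now on visible front region
ga=cv2.cvtColor(A.astype(np.uint8),6).astype(np.float32);gb=cv2.cvtColor(B.astype(np.uint8),6).astype(np.float32)
sl=(slice(275,330),slice(250,290));print(cv2.phaseCorrelate(ga[sl],gb[sl],cv2.createHanningWindow((40,55),5)))
```

```text
[0.5183 0.0381 0.1609] [0.048  1.088  0.6505] [0.5403 0.0945 0.0271]
lean 8.301602027875841 pitch 0.016921023206032584
[0.5183 0.0381 0.161 ] [0.3463 2.2276 0.6222] [ 0.546   0.092  -0.0411]
lean 8.30246233237933 pitch 0.018831972052237127
[0.5183 0.0381 0.1609] [-0.8832  2.0063  0.9432] [0.529  0.0703 0.015 ]
lean 8.304996074030369 pitch 0.02061058098533364
board side 620 ((0.5169696807861328, 0.037789735943078995), (0.1001208946108818, 0.1410037726163864), 2.6139907836914062)
[{'point': [254.1, 178.1], 'conf': 0.59}]
board scene 413 ((0.4724124073982239, 0.04386180639266968), (0.12087178230285645, 0.017038382589817047), 88.68704223632812)
[{'point': [295.3, 295.8], 'conf': 0.95}]
((-0.10992366290996713, -0.08728449634347513), 0.9484045565128326)
```

Run:
```python
from h import *
np.set_printoptions(precision=1,suppress=True)
s=robot.observe();R=Rn.from_rotvec(s['ee_rot']).as_matrix();gx,gy,gz=R[:,0],-R[:,1],-R[:,2];o=s['eef_pos']-gz*.089
for t in ['gauge','gauge_grip','index_tip','pointer_tip']: print(t,models.mark_of(t,'scene')[:1])
P=lambda x,y,z:o+gx*x+gy*y+gz*z
a=np.radians(8.3)
pts={'org':P(0,0,0),'grip':P(0,0,.093),'pivot':P(-.013,0,.046),'tip':P(-.013,-.0245*np.sin(a),.046+.0245*np.cos(a)),'footL':P(-.013,.045,0),'footR':P(-.013,-.045,0)}
q={k:proj('scene',[v])[0] for k,v in pts.items()};print(q)
im=cv2.addWeighted(cv2.imread('pics/e1.png'),.5,cv2.imread('pics/e2.png'),.5,0)
x0,y0,f=250,190,7
c=cv2.resize(im[y0:y0+100,x0:x0+80],None,fx=f,fy=f,interpolation=2);b=c.copy()
for k,v in q.items(): cv2.circle(b,(int((v[0]-x0+.5)*f),int((v[1]-y0+.5)*f)),3,(0,0,255),-1)
cv2.imwrite('pics/f.png',cv2.resize(np.hstack([c,b]),(784,490)))
```

```text
gauge [{'point': [297.4, 268.1], 'conf': 0.94}]
gauge_grip [{'point': [296.1, 225.8], 'conf': 0.91}]
index_tip [{'point': [348.9, 256.7], 'conf': 0.48}]
pointer_tip [{'point': [294.6, 241.3], 'conf': 0.4}]
{'org': array([298.6, 270.5]), 'grip': array([297. , 224.8]), 'pivot': array([290.6, 251.6]), 'tip': array([291.2, 240.7]), 'footL': array([278.4, 257.8]), 'footR': array([306.2, 290.3])}
```

View pics/f.png

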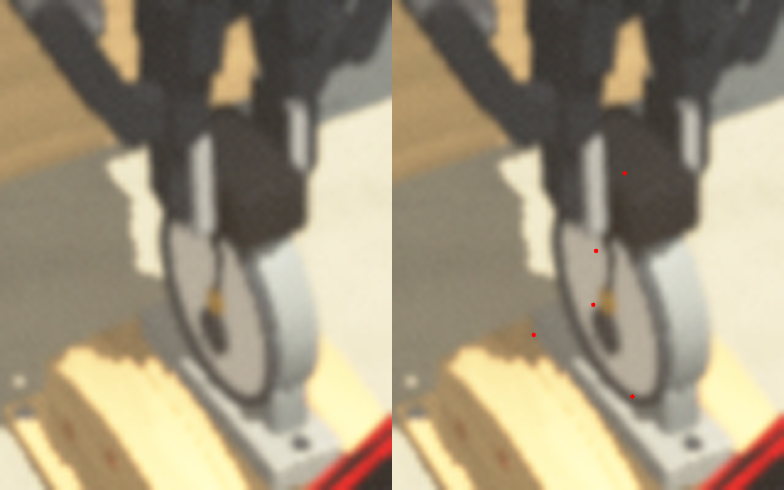

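Run:
```python
from h import *
s=robot.observe();R0=Rn.from_rotvec(s['ee_rot'])
im=cv2.addWeighted(cv2.imread('pics/e1.png'),.5,cv2.imread('pics/e2.png'),.5,0)
x0,y0,f=245,210,6
out=[]
for dl in [None,0,-4]:
    c=cv2.resize(im[y0:y0+100,x0:x0+85],None,fx=f,fy=f,interpolation=2)
    if dl is not None:
        R=R0.as_matrix();gx=R[:,0];R=(Rn.from_rotvec(gx*np.radians(-dl))*R0).as_matrix();gx,gy,gz=R[:,0],-R[:,1],-R[:,2]
        o=s['eef_pos']-gz*.089
        for seg in [[(-.013,.045,0),(-.013,-.045,0),(.013,-.045,0),(.013,.045,0),(-.013,.045,0)],[(-.013,.045,.01),(-.013,-.045,.01)],[(-.010,.0325*np.sin(t),.046+.0325*np.cos(t)) for t in np.linspace(0,6.3,60)]]:
            q=proj('scene',[o+gx*a+gy*b+gz*e for a,b,e in seg])+[3,1]
            cv2.polylines(c,[(((q-[x0,y0]+.5)*f)).astype(np.int32)],False,(0,0,255),1)
    out.append(c)
o=np.hstack(out);cv2.imwrite('pics/g.png',cv2.resize(o,(800,int(o.shape[0]*800/o.shape[1])),interpolation=3))
```

```text
(no output)
```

View pics/g.png

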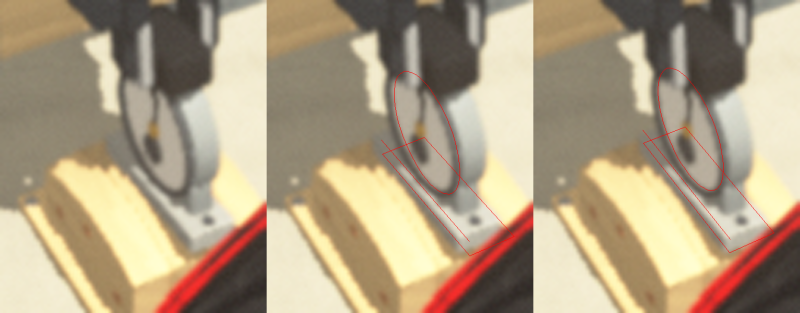

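Run:
```python
from h import *
s=robot.observe();Rf=s['ee_rot'];pf=s['eef_pos']
def draw(img,rv,p,dl,off,x0,y0,f,w,h):
    c=cv2.resize(img[y0:y0+h,x0:x0+w],None,fx=f,fy=f,interpolation=2)
    R0=Rn.from_rotvec(rv)
    if dl is None:return c
    R=R0.as_matrix();gx=R[:,0];R=(Rn.from_rotvec(gx*np.radians(-dl))*R0).as_matrix();gx,gy,gz=R[:,0],-R[:,1],-R[:,2]
    o=p-gz*.089
    for seg in [[(-.013,.045,0),(-.013,-.045,0),(.013,-.045,0),(.013,.045,0),(-.013,.045,0)],[(-.010,.036*np.sin(t),.046+.036*np.cos(t)) for t in np.linspace(0,6.3,60)]]:
        q=proj('scene',[o+gx*a+gy*b+gz*e for a,b,e in seg])+off
        cv2.polylines(c,[(((q-[x0,y0]+.5)*f)).astype(np.int32)],False,(0,0,255),1)
    return c
A=cv2.imread('pics/s11.png');pa=np.array([.519,.0251,.1745]);ra=np.array([3.141,.074,0.])
B=cv2.addWeighted(cv2.imread('pics/e1.png'),.5,cv2.imread('pics/e2.png'),.5,0)
off=[0,0]
p=[draw(A,ra,pa,None,off,255,205,5,80,85),draw(A,ra,pa,0,off,255,205,5,80,85)]
q=[draw(B,Rf,pf,0,off,255,215,5,80,85),draw(B,Rf,pf,-4,off,255,215,5,80,85)]
cv2.imwrite('pics/g1.png',np.hstack(p));cv2.imwrite('pics/g2.png',np.hstack(q))
```

```text
(no output)
```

View pics/g1.png

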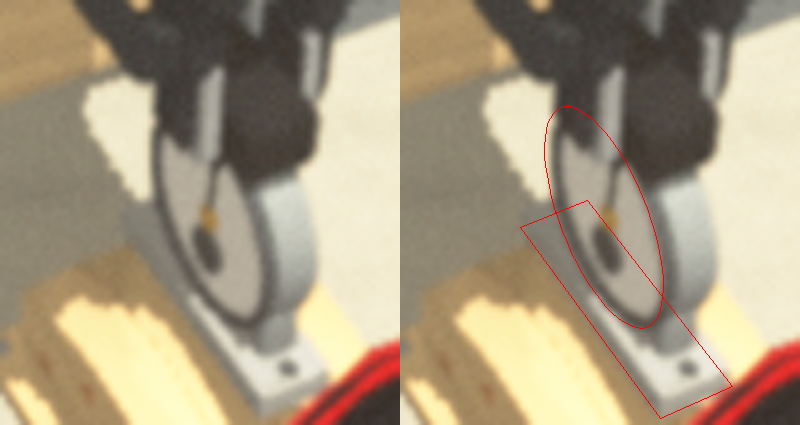

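View pics/g2.png

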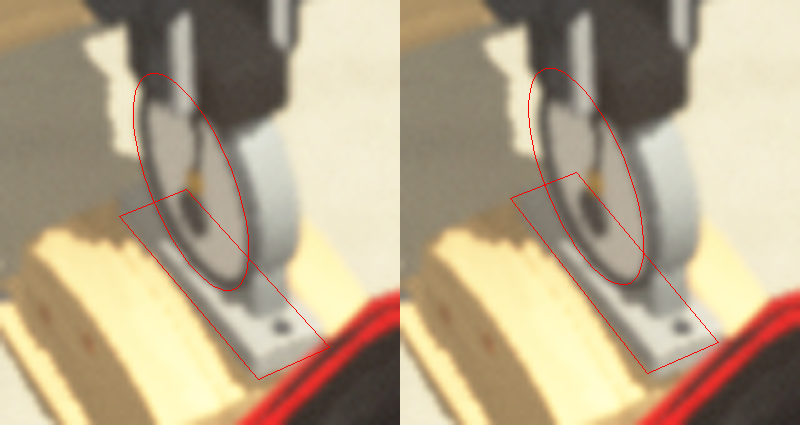

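Run:
```python
from h import *
s=robot.observe()
A,_,_=rect('s11',{'ee_rot':np.array([3.141,.074,0.]),'eef_pos':np.array([.519,.0251,.1745])},zt=.089,S=6)
cv2.imwrite('pics/A.png',A)
h,w=A.shape[:2];yy,xx=np.mgrid[0:h,0:w];Y=40-xx/6;Z=85-yy/6
r=np.hypot(Y,Z-46)
mask=(((r<39)&(Z<62)&(r>22))|((Z>3)&(Z<14)&(abs(Y)<38))).astype(np.uint8)*255
mask2=(((r<39)&(Z<62)&(r>22))).astype(np.uint8)*255
ga=cv2.cvtColor(A,6)
for dl in [0,-1.5,-3,1.5]:
    R0=Rn.from_rotvec(s['ee_rot']);gx=R0.as_matrix()[:,0]
    rv=(Rn.from_rotvec(gx*np.radians(-dl))*R0).as_rotvec()
    for k in ['e1','e2','s12']:
        B,_,_=rect(k,{'ee_rot':rv,'eef_pos':s['eef_pos']},zt=.089,S=6)
        if dl==0 and k=='e2':cv2.imwrite('pics/B.png',np.hstack([A,B]))
        gb=cv2.cvtColor(B,6)
        res=[]
        for m in (mask,mask2):
            W=np.eye(2,3,dtype=np.float32)
            try:
                cc,W=cv2.findTransformECC(ga,gb,W,cv2.MOTION_EUCLIDEAN,(3,200,1e-6),m,9);res.append((round(cc,3),round(float(np.degrees(np.arctan2(W[1,0],W[0,0]))),2),W[:,2].round(1)))
            except Exception as e: res.append('fail')
        print(dl,k,res)
```

```text
0 e1 [(0.968, 8.85, array([ 36.4, -38.1], dtype=float32)), (0.984, 8.92, array([ 36.5, -36.2], dtype=float32))]
0 e2 [(0.965, 8.74, array([ 35.6, -37. ], dtype=float32)), (0.983, 8.68, array([ 35.2, -34.5], dtype=float32))]
0 s12 [(0.966, 8.85, array([ 35.6, -37.5], dtype=float32)), (0.983, 8.88, array([ 35.4, -35.2], dtype=float32))]
-1.5 e1 [(0.967, 7.03, array([ 34.8, -32.2], dtype=float32)), (0.986, 7.59, array([ 37. , -31.5], dtype=float32))]
-1.5 e2 [(0.965, 6.92, array([ 34.1, -31. ], dtype=float32)), (0.984, 7.43, array([ 36.1, -30.1], dtype=float32))]
-1.5 s12 [(0.965, 6.98, array([ 33.8, -31.2], dtype=float32)), (0.985, 7.57, array([ 36. , -30.6], dtype=float32))]
-3 e1 [(0.965, 5.22, array([ 33.5, -26.1], dtype=float32)), (0.986, 6.14, array([ 37.1, -26.3], dtype=float32))]
-3 e2 [(0.963, 5.09, array([ 32.7, -24.9], dtype=float32)), (0.985, 6.05, array([ 36.5, -25.1], dtype=float32))]
-3 s12 [(0.963, 5.11, array([ 32.2, -24.9], dtype=float32)), (0.986, 6.13, array([ 36.1, -25.3], dtype=float32))]
1.5 e1 [(0.966, 10.54, array([ 37.5, -43.8], dtype=float32)), (0.982, 10.17, array([ 35.8, -40.6], dtype=float32))]
1.5 e2 [(0.964, 10.43, array([ 36.7, -42.6], dtype=float32)), (0.981, 9.79, array([ 33.7, -38.4], dtype=float32))]
1.5 s12 [(0.964, 10.6, array([ 37.1, -43.4], dtype=float32)), (0.981, 10.14, array([ 34.8, -39.7], dtype=float32))]
```

View pics/B.png

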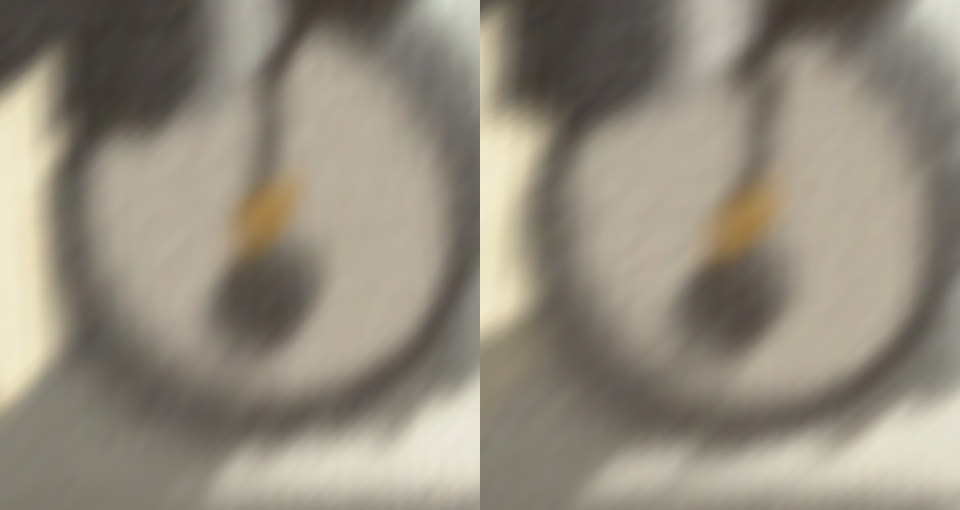

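Run:
```python
from h import *
np.set_printoptions(precision=2,suppress=True)
s=robot.observe()
def hole(k,x0,x1,y0,y1):
    g=cv2.cvtColor(cv2.imread(f'pics/{k}.png'),6).astype(float)[y0:y1,x0:x1]
    w=np.clip(np.percentile(g,70)-25-g,0,None);yy,xx=np.mgrid[y0:y1,x0:x1];return np.array([(w*xx).sum(),(w*yy).sum()])/w.sum()
def pin(k,x0,x1,y0,y1):
    hsv=cv2.cvtColor(cv2.imread(f'pics/{k}.png'),cv2.COLOR_BGR2HSV).astype(float)[y0:y1,x0:x1]
    w=np.clip(hsv[...,1]-90,0,None);yy,xx=np.mgrid[y0:y1,x0:x1];return np.array([(w*xx).sum(),(w*yy).sum()])/w.sum()
# s11 hole approx: 255+288/5-.5, 205+368/5-.5 ; now 255+283/5, 215+328/5
ha=hole('s11',308,317,274,283)
hb=[hole(k,307,316,276,285) for k in ['s12','e1','e2']]
pa=pin('s11',292,302,243,254); pb=[pin(k,289,299,246,257) for k in ['s12','e1','e2']]
print('hole',ha,hb,'pin',pa,pb)
def P(rv,p,q,dl=0):
    R0=Rn.from_rotvec(rv);gx=R0.as_matrix()[:,0];R=(Rn.from_rotvec(gx*np.radians(-dl))*R0).as_matrix();gx,gy,gz=R[:,0],-R[:,1],-R[:,2]
    return proj('scene',[p+gx*q[0]+gy*q[1]+gz*(q[2]-.089)])[0]
rA,pA=np.array([3.141,.074,0.]),np.array([.519,.0251,.1745])
for nm,q,a,b in [('hole',(0,-.038,.011),ha,np.mean(hb,0)),('pin',(-.012,0,.046),pa,np.mean(pb,0))]:
    r0=a-P(rA,pA,q)
    for dl in [-4,-2,0,2]: print(nm,'resA',r0,dl,'res',b-P(s['ee_rot'],s['eef_pos'],q,dl)-r0)
```

```text
hole [311.29 276.99] [array([310.18, 279.04]), array([310.23, 279.04]), array([310.21, 279.02])] pin [296.3  248.44] [array([293.5 , 251.35]), array([293.47, 251.43]), array([293.51, 251.38])]
hole resA [-0.65 -0.38] -4 res [1.84 0.99]
hole resA [-0.65 -0.38] -2 res [0.91 0.49]
hole resA [-0.65 -0.38] 0 res [-0.01  0.04]
hole resA [-0.65 -0.38] 2 res [-0.93 -0.34]
pin resA [ 2.54 -0.09] -4 res [0.72 1.17]
pin resA [ 2.54 -0.09] -2 res [0.24 0.6 ]
pin resA [ 2.54 -0.09] 0 res [-0.24  0.06]
pin resA [ 2.54 -0.09] 2 res [-0.72 -0.45]
```

```bash
python3 -c "
from h import *
s=robot.observe();print(s['clock'],s['ft_force'],s['eef_pos']);print(finish_job())"
```

```text
19.2 [0.30265999 0.15284688 1.32702658] [0.51833968 0.03815718 0.16094942]
the job is handed in; nothing more can be done
None
```

I handed the job in at 19.2 s of the 54 s allowed. The gauge is held leaning 8.3° to the left on the block, foot bearing lightly.

- **Drawer:** I pulled it about 133 mm until the force rose to about 12 N, which I took as the stop. It was left open.
- **Set tab:** Held in front of the scene camera, the tab read about 8.3°. Leaning the gauge to 8.4° put the needle on the wedge.
- **Placing:** I set the foot on the crown, first contact showing about 6 N. I then rolled it left without sliding it. The press briefly reached about 7 N, with about 4 N sideways, halfway through the roll.

Last checks before handing in:
- **Lean:** Measured tool lean was 8.30°, with the gauge tipped 0.02° front to back. The foot's screw hole and the dial's pivot sat within about 0.3 px of prediction, so the gauge had not slipped in the jaws.
- **Press:** The force on the block was about 4 N.
- **Block:** It had not moved within measurement, with its outline agreeing to about 0.5 mm.
- **Not confirmed:** At the block, the camera view was too coarse and oblique to read the needle against the tab directly. The model's index-tip mark there was a false hit. One image-alignment check was fooled by a shadow edge, so I discarded it. The pointer on the tab therefore rests on the close-up reading plus the measured lean.
- **Not checked:** I did not measure the jar and screwdriver again at the end, but nothing came near them.

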